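# Fetch the hub from behind the tubes on the peg tray

### The arm

A 7-joint arm with a two-finger parallel gripper is mounted at the origin on the work surface. World frame = base frame: x ahead of the robot, y to its left, z up, the work surface at z = 0. Lengths are in m, angles in rad, forces in N, time in s.
With the tool pointing down it reaches from about 0.425 to 0.875 m from the base axis. Payload 8.4 kg.
Tool frame: the origin (TCP) lies midway between the tips of the shut fingers; the grasp point (between the pads) lies 19 mm behind it; z points along the fingers, x is the direction in which the jaws open and shut, and the axes are right-handed (so a half turn about z gives the same grasp; the last joint's range is limited). The gripper opens to 87 mm and grips with 3 to 60 N. Pads are 19 mm wide; open, the fingers measure 117 mm over their backs; the gripper's body (75 mm by 190 mm) begins 51 mm behind the grasp point.
Start: joints at [-1.428, 0.333, 0.04, 1.465, -0.013, 1.343, -0.059], TCP at [0.156, 0.631, 0.184] pointing down, gripper open.
Joint ranges: [-2.58, 2.58], [-0.38, 2.09], [-1.3, 1.39], [0.25, 2.4], [-1.5, 4.64], [0.08, 2.09], [-2.65, 2.65]. Speed limits (rad/s): [2.22, 2.22, 2.79, 2.79, 3.14, 3.14, 3.14].

### API

Orientations are given as a rotation vector (axis times angle).
In Python, from workcell import manip gives the robot as it stands.
- The arm moves only by the shell command python3 -m jog 'ROWS'. ROWS is text: rows parted by semicolons, each of 7 numbers parted by spaces: the finger opening in mm, from 0 to 87, then the shift along the tool's x, y, z in mm, then the turn, a rotation vector about the tool's x, y, z in degrees. In form: jaw tx ty tz wx wy wz; .... A call has 1 to 10 rows; each row shifts and turns the commanded pose from where the row before left it, along the tool's axes as they then stand; what a row does not reach is not made up. A row lasts 1/12 s, in which the tool goes at most 41.7 mm and 7.16 degrees, less where a joint would pass 70% of its speed; a pose out of reach is approached as far as the arm can. A call with a gripper value outside its range is refused whole. The fingers move at their own pace and stop on an object; the grip force is fixed at half the most. Time passes only in rows, so rows that do not move let the fingers close. It gives the time, the measured TCP pose, the force and the opening at its end, in the units of the state.
- manip.get_obs(): the state, without advancing time (a new reading comes with each control period).
- manip.get_image(name): name is "scene" or "top" or "wrist"; returns (picture, depth): 480x640x3 uint8, blue, green, red; 480x640 float32, m along the optical axis (not along the pixel's ray), 0 where there is no reading.
- manip.camera_model(name): a dict with "vertical_fov" (degrees; the focal length in pixels is half the picture's height over the tangent of half this angle, whatever the lens; pixels are square), "cx", "cy" (the principal point, pixels), "distortion" ([k1, k2, p1, p2, k3] as OpenCV has them; the pictures are not rectified), "xyz" and "rotation" of the camera in the world. Camera axes: x right, y down, z forward; pixel columns grow to the right and rows downward; lengths in m; the calibration is good to about 2 mm. A picture is of the moment at which its call begins: read the wrist's pose just before it. camera_model takes no time and is no camera call; for the wrist camera it gives the pose at the moment of the call.
- manip.job_done(): hands the job in, once; it reports no verdict.
The state is a dict: "time_s": time; "joints": joint angles; "joint_velocities": joint speeds; "joint_torque": joint torques, N m; "tool_pos": TCP position; "orientation": TCP orientation; "wrist_force": force on the tool from outside, world axes, zero at the start; "torque": the same for the moment, N m; "width": finger opening in m.
Only numpy, scipy, OpenCV 4.12 (cv2) and the standard library are available. Lean on these libraries where they do the work, as an engineer would, in place of code of your own. Each camera call takes 0.05 s, during which the arm holds its last target.

### The job

Set up the next weld: stand the three tall tubes from the peg tray on the rubber mat, fetch the short flanged hub they were hemming in and stand it in the middle of the rotary fixture, between its three jaws. Then put each tube back over the very peg it came from; keep all parts upright and leave the two low rings on their pegs.

Things in the scene. Friction and masses are not known exactly. Their poses are not given: they have to be found in the camera images.
- grooved_tube: Round bare-metal tube standing upright: outer diameter 48, wall 5, height 140 mm, open through, with three thin dark grooves round it 60 to 87 mm above its foot (smooth above and below). About 0.26 kg. Origin: centre of its underside; z up along the tube.
- collar_tube: Round bare-metal tube standing upright: outer diameter 44, bore 36, height 134 mm, open through, with a collar of diameter 56 round it from 78 to 90 mm above its foot (plain tube above the collar). About 0.25 kg. Origin: centre of its underside; z up along the tube.
- square_tube: Square bare-metal tube standing upright: 46 x 46 mm outside, wall 4, height 130 mm, open through. Its x and y axes are square to its flat sides. About 0.24 kg. Origin: centre of its underside; z up along the tube.
- hub: Wanted part: short upright bare-metal hub. Foot flange diameter 50, 9 mm thick; above it a round barrel of diameter 38 up to 70 mm total height; bore 26. About 0.16 kg. The tubes on three sides come within 28 mm of its axis: too close for a gripper until all three are gone. Origin: centre of its underside; z up.
- ring_a: Low dark steel ring on a corner peg of the tray, outer diameter 44, bore 30, height 28 mm; to be left alone. Origin: centre of its underside.
- ring_b: The other low dark steel ring, alike, on the other corner peg of the same row; to be left alone. Origin: centre of its underside.
- tray: Grey fixed peg tray, 150 (x) x 215 mm (y); floor 8, rim 22 mm above the bench; bar handles out to y = 129. Origin: centre of underside. Six pegs (diameter 16, 16 mm high) at x -26 or 26, y -52, 0 or 52 mm: hub on (26, 0); tubes on (26, 52), (26, -52) and (-26, 0), any order; rings on (-26, 52) and (-26, -52). Parts stand on the floor, bore over peg; a tube going back must come down over its peg.
- mat: Black rubber set-down mat, fixed flat on the bench, 300 (its x) x 150 mm (its y), 4 mm thick. Origin: centre of its underside.
- fixture: Fixed rotary fixture: blue octagonal base 270 mm wide, green turntable of diameter 224 (top 43 mm above the bench), in its middle a round steel seat of diameter 66, top 46 mm above the bench, for the hub. Three dark jaw bars (22 wide, tops at 65 mm) run from 38 to 110 mm radius at 90, 210 and 330 deg from x. Toggle clamps at +x and -x: radius 132 to 222, 146 mm high. Origin: centre of underside.
Things that resemble listed ones, but are neither listed nor needed, are in the scene too. Leave any purple look-alike of the hub alone.

How it is judged:
By the outcome, as a careful person would: the job done as asked, in the order asked, and still so for the second after the job is handed in, with the robot touching nothing.
It also fails if it takes over 147 s, if anything falls off the work surface, if the arm or the gripper's body presses on something with over 40 N, if the wrist force passes 120 N, or if a joint passes its speed limit or range.

## Working session

There is one attempt and no reset: what is moved stays moved. The work goes in short steps, Python scripts to look and compute and a shell command to move; the robot and the scene stay as the last step left them, time stands still between calls to the robot, and variables do not carry over. Pictures are saved under pics/ and viewed, and the job is handed in when it is done.

```bash
ls; mkdir -p pics; python3 - <<'E'
from workcell import manip
import cv2
o=manip.get_obs(); print(o)
for n in ("scene","top","wrist"):
    m=manip.camera_model(n); print(n,m)
    im,d=manip.get_image(n); cv2.imwrite(f"pics/{n}0.png",im)
    import numpy as np; np.save(f"pics/{n}0.npy",d)
E
```

```text
pics
{'time_s': 0.0, 'joints': array([-1.42820967,  0.33390643,  0.03985681,  1.46626964, -0.01338312,
        1.34329214, -0.05848269]), 'joint_velocities': array([ 0.00050936, -0.00181542, -0.00099381, -0.00053055, -0.00082903,
       -0.00211928, -0.00062626]), 'joint_torque': array([ 1.04252103e-03, -6.56365585e+01,  1.33628089e+00, -4.03799558e+01,
       -5.95559506e-02,  4.49987710e-02,  1.77847737e-04]), 'tool_pos': array([0.15553674, 0.63057242, 0.18326278]), 'orientation': array([ 2.47225798e+00,  1.93667958e+00, -1.86826821e-03]), 'wrist_force': array([ 0.08115495, -0.21651654, -0.54266295]), 'torque': array([-0.02537447, -0.03679865,  0.01666129]), 'width': 0.0867792111061008}
scene {'vertical_fov': 43.446045247876214, 'cx': 309.062589481799, 'cy': 238.60391025263107, 'distortion': array([-0.07864589,  0.        ,  0.        ,  0.        ,  0.        ]), 'xyz': array([1.35495547, 0.45105034, 1.00297493]), 'rotation': array([-1.26209793, -2.2937179 ,  0.92910878])}
top {'vertical_fov': 56.12231414058153, 'cx': 321.1757984686607, 'cy': 236.96873351441624, 'distortion': array([-0.03319129,  0.        ,  0.        ,  0.        ,  0.        ]), 'xyz': array([ 0.41113079, -0.02573996,  0.95191932]), 'rotation': array([-2.19842336,  2.13239221, -0.20416451])}
wrist {'vertical_fov': 63.282265415443156, 'cx': 319.0358521765874, 'cy': 239.78586036515713, 'distortion': array([-0.00702056,  0.        ,  0.        ,  0.        ,  0.        ]), 'xyz': array([0.08323327, 0.64988791, 0.38436724]), 'rotation': array([2.29123303, 1.79466781, 0.25057835])}
```

View pics/scene0.png

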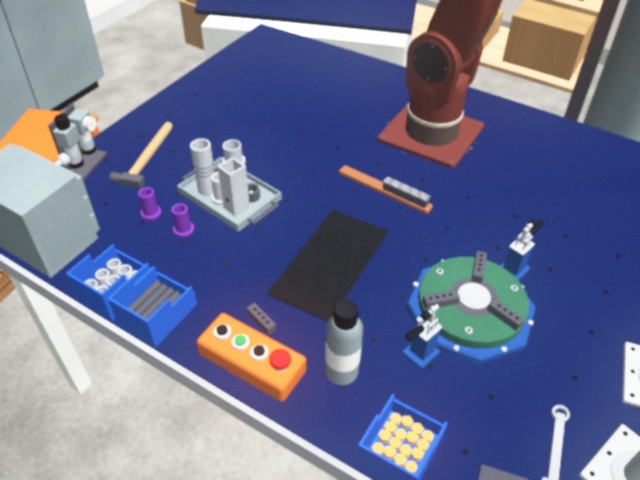

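View pics/top0.png

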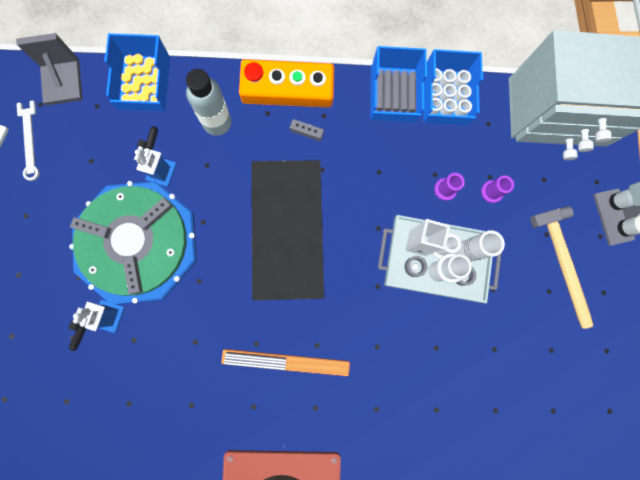

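View pics/wrist0.png

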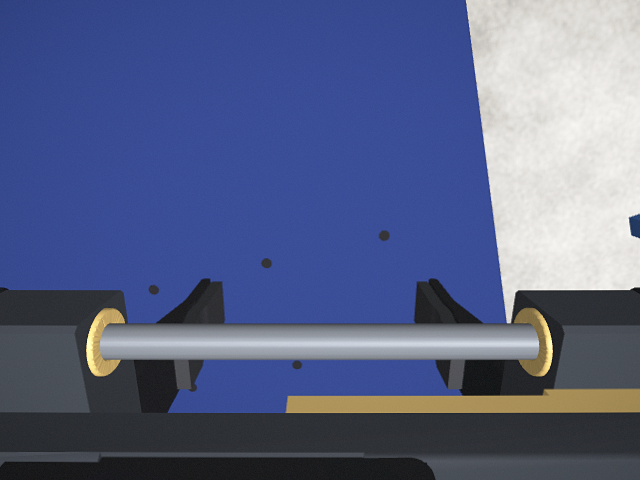

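```bash
cat > h.py <<'E'
import numpy as np, cv2
from scipy.spatial.transform import Rotation as R
from workcell import manip
def K(m):
    f=240/np.tan(np.radians(m['vertical_fov']/2)); return np.array([[f,0,m['cx']],[0,f,m['cy']],[0,0,1.]])
def rays(m,px):
    px=np.asarray(px,float).reshape(-1,1,2)
    n=cv2.undistortPoints(px,K(m),np.asarray(m['distortion'])).reshape(-1,2)
    return np.c_[n,np.ones(len(n))]
def onplane(m,px,z):
    r=rays(m,px)@R.from_rotvec(m['rotation']).as_matrix().T
    t=(z-m['xyz'][2])/r[:,2]; return m['xyz']+r*t[:,None]
def cloud(m,d):
    v,u=np.mgrid[0:480,0:640]; r=rays(m,np.c_[u.ravel(),v.ravel()])
    p=(r*d.reshape(-1,1))@R.from_rotvec(m['rotation']).as_matrix().T+m['xyz']
    p[d.ravel()==0]=np.nan
    return p.reshape(480,640,3)
def proj(m,P):
    Rm=R.from_rotvec(m['rotation']).as_matrix()
    rv=cv2.Rodrigues(Rm.T)[0]; 
    return cv2.projectPoints(np.asarray(P,float).reshape(-1,3),rv,-Rm.T@m['xyz'],K(m),np.asarray(m['distortion']))[0].reshape(-1,2)
E
python3 - <<'E'
from h import *
m=manip.camera_model('top'); d=np.load('pics/top0.npy'); C=cloud(m,d)
s=cv2.imread('pics/top0.png')
c=s[200:310,370:510]; cv2.imwrite('pics/c1.png',cv2.resize(c,None,fx=5,fy=5,interpolation=cv2.INTER_CUBIC))
c=s[170:350,55:215]; cv2.imwrite('pics/c2.png',cv2.resize(c,None,fx=3.3,fy=3.3,interpolation=cv2.INTER_CUBIC))
s=cv2.imread('pics/scene0.png')
c=s[120:240,130:290]; cv2.imwrite('pics/c3.png',cv2.resize(c,None,fx=5,fy=5,interpolation=cv2.INTER_CUBIC))
for p in [(285,230),(127,240),(450,250),(350,400)]: print(p,C[p[1],p[0]])
E
```

```text
(285, 230) [0.56258128 0.01259098 0.00489477]
(127, 240) [0.52459678 0.32577332 0.04811566]
(450, 250) [ 0.52160881 -0.31748547  0.08098164]
(350, 400) [ 0.21600526 -0.13309004  0.00029282]
```

View pics/c1.png

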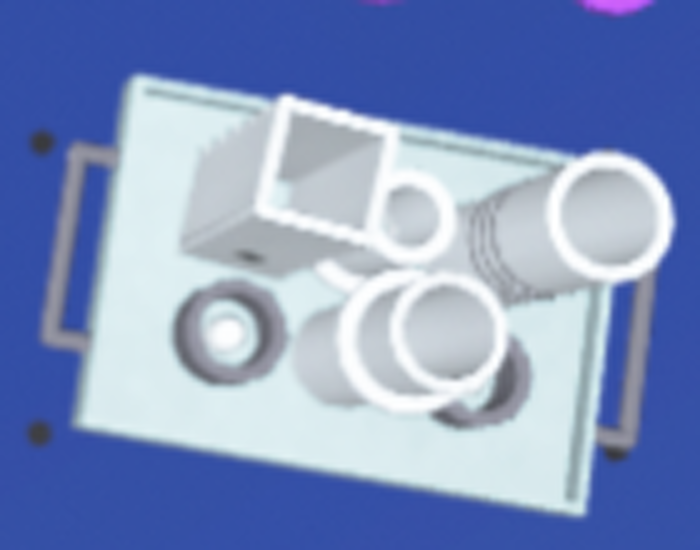

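View pics/c2.png

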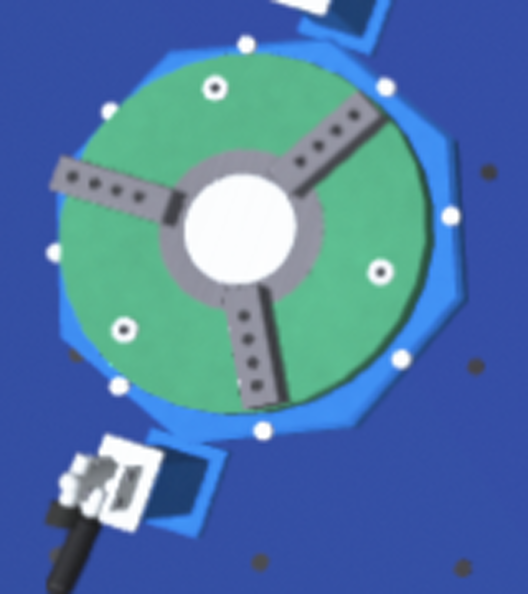

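View pics/c3.png

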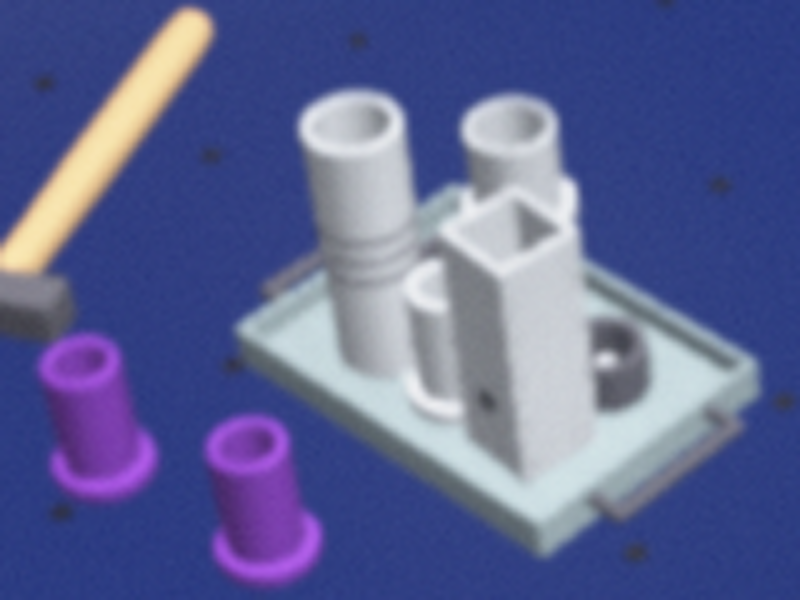

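```bash
python3 - <<'E'
from h import *
m=manip.camera_model('top'); ms=manip.camera_model('scene')
def c(l,z): return onplane(m,np.array(l)/5+[370-.4,200-.4],z)
t=c([(135,75),(585,515),(75,427)],.022); print('tray corners',t, (t[0]+t[1])/2, np.linalg.norm(t[0]-t[2]),np.linalg.norm(t[1]-t[2]))
u=t[2]-t[1]; print('tray y ang',np.degrees(np.arctan2(u[1],u[0])), 'x',np.degrees(np.arctan2(*(t[0]-t[2])[[1,0]])))
print('rim lower left? ')
s=c([(286,100),(398,133),(380,245),(262,212)],.138); print('square',s,s.mean(0)); 
print('sq edges ang',[np.degrees(np.arctan2(*(s[(i+1)%4]-s[i])[[1,0]])) for i in range(4)])
print('groove',c([(611,217)],.148),'collar',c([(449,331)],.142),'hub',c([(405,217)],.078))
print('ringA',c([(230,332)],.036))
# scene
def cs(l,z): return onplane(ms,np.array(l)/5+[130-.4,120-.4],z)
print('scene groove',cs([(354,125)],.148),'collar',cs([(510,127)],.142),'sq',cs([(513,233)],.138))
print('scene tray corner', cs([(455,187),(235,330),(543,540),(760,375)],.022))
# fixture
def cf(l,z): return onplane(m,np.array(l)/3.3+[55-.35,170-.35],z)
print('seat',cf([(241,229)],.046)); print('jaws ends',cf([(61,172),(263,404),(370,103)],.065))
# cv
C=cloud(m,np.load('pics/top0.npy'))
im=cv2.imread('pics/top0.png')
mask=((im.max(2)<70)).astype(np.uint8); mask[:150]=0;mask[310:]=0;mask[:,:240]=0;mask[:,335:]=0
n=cv2.findContours(mask,0,1)[0]; n=max(n,key=cv2.contourArea); r=cv2.minAreaRect(n); b=cv2.boxPoints(r); q=onplane(m,b,.004); print('mat',q,q.mean(0))
E
```

```text
tray corners [[ 0.60109807 -0.22293694  0.022     ]
 [ 0.42077336 -0.41388006  0.022     ]
 [ 0.4515883  -0.19829106  0.022     ]] [ 0.51093571 -0.3184085   0.022     ] 0.1515275210727982 0.21778011619462423
tray y ang 81.86559690317698 x -9.360717584065224
rim lower left? 
square [[ 0.57000564 -0.25520099  0.138     ]
 [ 0.55902619 -0.29751821  0.138     ]
 [ 0.51671998 -0.29012656  0.138     ]
 [ 0.52758049 -0.24589484  0.138     ]] [ 0.54333308 -0.27218515  0.138     ]
sq edges ang [np.float64(-104.54500790630243), np.float64(170.08944024560608), np.float64(76.20468498455591), np.float64(-12.372134978522347)]
groove [[ 0.5286083  -0.37383693  0.148     ]] collar [[ 0.48523301 -0.31422381  0.142     ]] hub [[ 0.536067   -0.31990219  0.078     ]]
ringA [[ 0.4917754  -0.25986101  0.036     ]]
scene groove [[ 0.53278094 -0.37147162  0.148     ]] collar [[ 0.48914524 -0.31366933  0.142     ]] sq [[ 0.54738975 -0.2675684   0.138     ]]
scene tray corner [[ 0.42497056 -0.41306804  0.022     ]
 [ 0.57365438 -0.43513824  0.022     ]
 [ 0.61009821 -0.21526324  0.022     ]
 [ 0.46190562 -0.19468758  0.022     ]]
seat [[0.52684074 0.32541071 0.046     ]]
jaws ends [[0.55513336 0.42823564 0.065     ]
 [0.42152397 0.29627951 0.065     ]
 [0.60368129 0.24760978 0.065     ]]
mat [[ 0.70976573  0.08779066  0.004     ]
 [ 0.71588312 -0.06206944  0.004     ]
 [ 0.42155527 -0.07000574  0.004     ]
 [ 0.41749046  0.0734305   0.004     ]] [0.56617364 0.00728649 0.004     ]
```

```bash
cat > go.py <<'E'
import sys
from h import *
# usage: go.py x y z yawdeg(tool x direction in world) : deltas from the measured pose
def st():
    o=manip.get_obs(); Rm=R.from_rotvec(o['orientation']).as_matrix()
    yaw=np.degrees(np.arctan2(Rm[1,0],Rm[0,0]))
    print('t %.2f'%o['time_s'],'pos',o['tool_pos'].round(4),'yaw %.1f'%yaw,'tilt',np.degrees(np.arccos(-Rm[2,2])).round(2),'w %.1f'%(o['width']*1e3),'F',o['wrist_force'].round(1),'j',o['joints'].round(2)); return o,Rm
o,Rm=st()
if len(sys.argv)>4:
    a=np.radians(float(sys.argv[4])); c,s=np.cos(a),np.sin(a)
    T=np.array([[c,s,0],[s,-c,0],[0,0,-1]])
    w=R.from_matrix(Rm.T@T).as_rotvec(degrees=True)
    D=np.array([float(v) for v in sys.argv[1:4]])-o['tool_pos']
    print('now-frame',(Rm.T@D*1e3).round(1),'turn',w.round(2),'after-turn frame',(T.T@D*1e3).round(1))
E
python3 go.py .53 .2 .32 80; python3 go.py .53 .2 .32 -100
python3 - <<'E'
from h import *
m=manip.camera_model('wrist'); o=manip.get_obs()
Rm=R.from_rotvec(o['orientation']).as_matrix()
print(Rm.T@(m['xyz']-o['tool_pos']), Rm.T@R.from_rotvec(m['rotation']).as_matrix())
# seat from scene
im=cv2.imread('pics/scene0.png')[230:350,400:550]; cv2.imwrite('pics/c4.png',cv2.resize(im,None,fx=5,fy=5,interpolation=cv2.INTER_CUBIC))
E
```

```text
t 0.15 pos [0.1556 0.6307 0.1835] yaw 76.1 tilt 0.07 w 87.0 F [ 0.8 -0.2 -0.5] j [-1.43  0.33  0.04  1.47 -0.01  1.34 -0.06]
now-frame [-328.7  466.7 -136.1] turn [ 0.    0.07 -3.85] after-turn frame [-359.1  443.5 -136.5]
t 0.15 pos [0.1556 0.6307 0.1835] yaw 76.1 tilt 0.07 w 87.0 F [ 0.8 -0.2 -0.5] j [-1.43  0.33  0.04  1.47 -0.01  1.34 -0.06]
now-frame [-328.7  466.7 -136.1] turn [ 1.1000e-01 -0.0000e+00  1.7615e+02] after-turn frame [ 359.1 -443.5 -136.5]
[ 0.00110922 -0.07480384 -0.20101149] [[ 9.99999957e-01 -2.93093858e-04 -1.56199530e-05]
 [ 2.86054800e-04  9.61301297e-01  2.75499063e-01]
 [-6.57316022e-05 -2.75499056e-01  9.61301340e-01]]
```

View pics/c4.png

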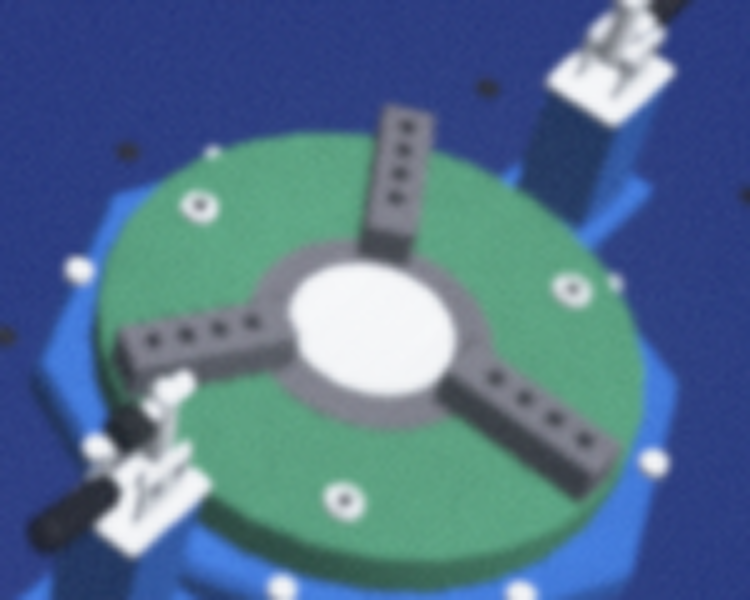

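```bash
python3 - <<'E'
from h import *
m=manip.camera_model('scene'); print(onplane(m,np.array([(372,327)])/5+[399.6,229.6],.046))
E
python3 -m jog '87 0 0 -35 0 0 -3.85; 87 0 0 -35 0 0 0; 87 0 0 -35 0 0 0; 87 0 0 -32 0 0 0; 87 -25 32 0 0 0 0; 87 -25 32 0 0 0 0; 87 -25 32 0 0 0 0; 87 -25 32 0 0 0 0; 87 -25 32 0 0 0 0; 87 -25 32 0 0 0 0'
python3 -m jog '87 -25 32 0 0 0 0; 87 -25 32 0 0 0 0; 87 -25 32 0 0 0 0; 87 -25 32 0 0 0 0; 87 -25 32 0 0 0 0; 87 -25 32 0 0 0 0; 87 -25 32 0 0 0 0; 87 -25 32 0 0 0 0'; python3 go.py .48 -.30 .32 80
```

```text
[[0.52729042 0.3245418  0.046     ]]
time_s: 0.98
tool_pos: [0.3196, 0.4482, 0.321]
orientation: [-2.407, -2.019, 0.0]
wrist_force: [1.0, 0.2, 0.1]
width: 0.0867
time_s: 1.65
tool_pos: [0.5369, 0.2068, 0.3212]
orientation: [-2.406, -2.019, -0.0]
wrist_force: [1.0, 0.3, -0.5]
width: 0.0871
t 1.65 pos [0.5369 0.2068 0.3212] yaw 80.0 tilt 0.01 w 87.1 F [ 1.   0.3 -0.5] j [-0.83  0.14  0.44  1.44 -0.06  1.57  1.01]
now-frame [-509.    31.9    1.1] turn [ 0.01 -0.01  0.  ] after-turn frame [-509.    32.     1.2]
```

```bash
python3 -m jog '87 -37 0 0 0 0 0; 87 -37 0 0 0 0 0; 87 -37 0 0 0 0 0; 87 -37 0 0 0 0 0; 87 -37 0 0 0 0 0; 87 -37 0 0 0 0 0; 87 -37 0 0 0 0 0; 87 -37 0 0 0 0 0; 87 -37 0 0 0 0 0; 87 -37 0 0 0 0 0'
python3 -m jog '87 -37 0 0 0 0 0; 87 -37 0 0 0 0 0; 87 -37 0 0 0 0 0; 87 -37 0 0 0 0 0; 87 0 0 0 0 0 0; 87 0 0 0 0 0 0'; python3 - <<'E'
from h import *
m=manip.camera_model('wrist'); im,d=manip.get_image('wrist'); cv2.imwrite('pics/w1.png',im); np.save('pics/w1.npy',d); np.save('pics/w1m.npy',m,allow_pickle=True)
E
python3 go.py
```

```text
time_s: 2.48
tool_pos: [0.4709, -0.1575, 0.3212]
orientation: [-2.406, -2.019, -0.001]
wrist_force: [0.2, 0.7, 0.4]
width: 0.0869
time_s: 2.98
tool_pos: [0.4447, -0.3039, 0.321]
orientation: [2.412, 2.013, -0.002]
wrist_force: [0.5, 0.1, -0.3]
width: 0.087
t 3.03 pos [ 0.4456 -0.302   0.3209] yaw 79.9 tilt 0.04 w 86.7 F [ 0.   1.2 -0.7] j [-0.37  0.06  0.95  1.54 -0.05  1.57  1.97]
```

View pics/w1.png

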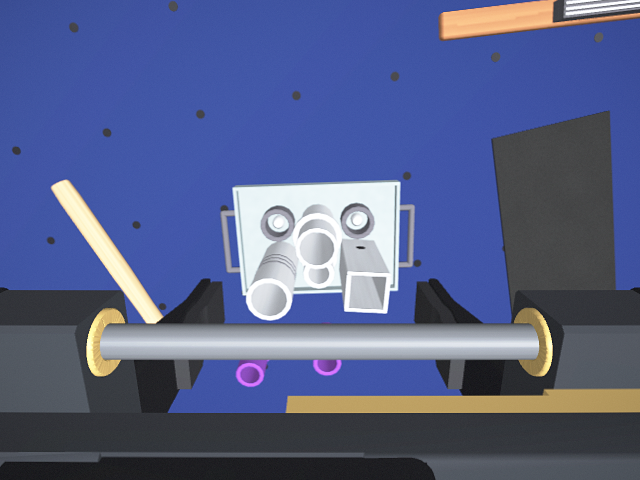

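```bash
python3 - <<'E'
import cv2
im=cv2.imread('pics/w1.png')[175:325,215:420]; cv2.imwrite('pics/c5.png',cv2.resize(im,None,fx=3.9,fy=3.9,interpolation=cv2.INTER_CUBIC))
E
```

```text
(no output)
```

View pics/c5.png

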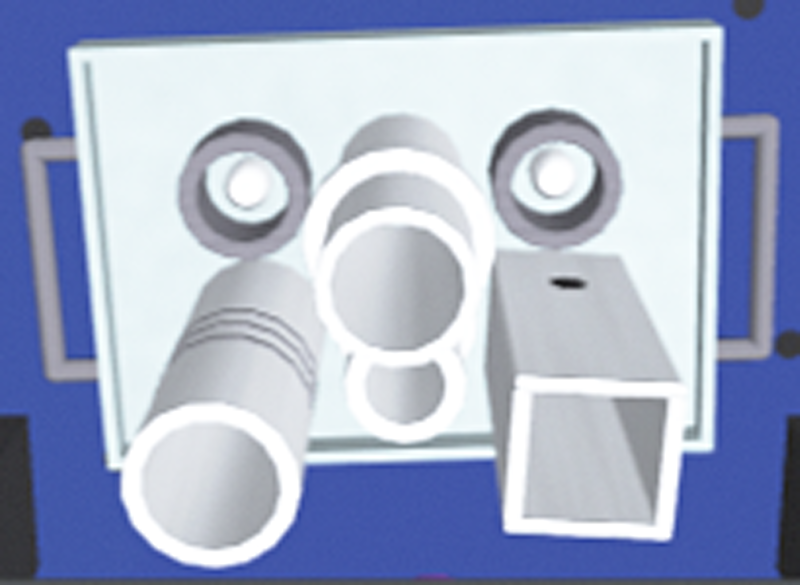

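```bash
python3 - <<'E'
from h import *
m=np.load('pics/w1m.npy',allow_pickle=True).item()
def c(l,z): return onplane(m,np.array(l)/3.9+[215-.4,175-.4],z)
print('groove',c([(211,484)],.148),'collar',c([(396,286)],.142))
s=c([(515,378),(686,385),(670,540),(505,531)],.138); print('sq',s.mean(0)); print([np.degrees(np.arctan2(*(s[(i+1)%4]-s[i])[[1,0]])) for i in range(4)],[np.linalg.norm(s[(i+1)%4]-s[i]) for i in range(4)])
print('hub',c([(405,381)],.078)); print('pegs',c([(247,183),(552,174)],.024)); t=c([(70,47),(720,24)],.022); print(t, np.degrees(np.arctan2(*(t[1]-t[0])[[1,0]])))
E
```

```text
groove [[ 0.53022137 -0.37195943  0.148     ]] collar [[ 0.48631545 -0.31354686  0.142     ]]
sq [ 0.54610789 -0.26950381  0.138     ]
[np.float64(77.20547260973767), np.float64(-12.945465837518697), np.float64(-103.7280991814305), np.float64(167.29986948625552)] [np.float64(0.0461988697091863), np.float64(0.04600976231172401), np.float64(0.046009202859427785), np.float64(0.04526002783522834)]
hub [[ 0.53661002 -0.32046951  0.078     ]]
pegs [[ 0.47733148 -0.36384547  0.024     ]
 [ 0.49261552 -0.26237001  0.024     ]]
[[ 0.42226045 -0.41204614  0.022     ]
 [ 0.45307839 -0.20025409  0.022     ]] 81.72097394404337
```

```bash
python3 go.py .546 -.2695 .2 77
```

```text
t 3.03 pos [ 0.4456 -0.302   0.3209] yaw 79.9 tilt 0.04 w 86.7 F [ 0.   1.2 -0.7] j [-0.37  0.06  0.95  1.54 -0.05  1.57  1.97]
now-frame [ 49.6  93.2 120.8] turn [-0.04  0.01  2.89] after-turn frame [ 54.2  90.5 120.9]
```

```bash
python3 -m jog '87 0 0 0 0 0 2.9; 87 11 18 24 0 0 0; 87 11 18 24 0 0 0; 87 11 18 24 0 0 0; 87 11 18 24 0 0 0; 87 10 18 25 0 0 0; 87 0 0 0 0 0 0;87 0 0 0 0 0 0'; python3 go.py .546 -.2695 .106 77
```

```text
time_s: 3.7
tool_pos: [0.5463, -0.2661, 0.1981]
orientation: [-2.451, -1.961, 0.004]
wrist_force: [-0.5, -0.4, 1.0]
width: 0.0869
t 3.70 pos [ 0.5463 -0.2661  0.1981] yaw 77.3 tilt 0.23 w 86.9 F [-0.5 -0.4  1. ] j [-0.33  0.32  0.9   1.58 -0.26  1.36  1.95]
now-frame [-3.4  0.8 92.1] turn [-0.23  0.    0.33] after-turn frame [-3.4  0.5 92.1]
```

```bash
python3 -m jog '87 -3 1 23 0 0 0; 87 0 0 23 0 0 0; 87 0 0 23 0 0 0; 87 0 0 23 0 0 0; 87 0 0 0 0 0 0;87 0 0 0 0 0 0'; python3 go.py .546 -.2695 .106 77
```

```text
time_s: 4.2
tool_pos: [0.5457, -0.2719, 0.1089]
orientation: [-2.456, -1.958, 0.0]
wrist_force: [-0.5, -0.1, 0.1]
width: 0.0871
t 4.20 pos [ 0.5457 -0.2719  0.1089] yaw 77.1 tilt 0.03 w 87.1 F [-0.5 -0.1  0.1] j [-0.29  0.4   0.87  1.7  -0.32  1.2   2.  ]
now-frame [ 2.3 -0.3  2.9] turn [-0.03 -0.02  0.1 ] after-turn frame [ 2.3 -0.3  2.9]
```

```bash
python3 -m jog '87 2 0 3 0 0 0; 87 0 0 0 0 0 0; 87 0 0 0 0 0 0'; python3 go.py .546 -.2695 .106 77; python3 -m jog '40 0 0 0 0 0 0;40 0 0 0 0 0 0;40 0 0 0 0 0 0;40 0 0 0 0 0 0;40 0 0 0 0 0 0;40 0 0 0 0 0 0;40 0 0 0 0 0 0;40 0 0 0 0 0 0';python3 go.py .546 -.2695 .106 77; 
```

```text
time_s: 4.45
tool_pos: [0.5473, -0.2703, 0.1066]
orientation: [2.455, 1.957, 0.002]
wrist_force: [-0.1, -0.0, -0.3]
width: 0.0869
t 4.45 pos [ 0.5473 -0.2703  0.1066] yaw 77.1 tilt 0.11 w 86.9 F [-0.1 -0.  -0.3] j [-0.29  0.4   0.86  1.7  -0.33  1.19  2.  ]
now-frame [ 0.5 -1.5  0.6] turn [ 0.11 -0.01  0.12] after-turn frame [ 0.5 -1.5  0.6]
time_s: 5.12
tool_pos: [0.5465, -0.2702, 0.1051]
orientation: [-2.457, -1.958, 0.0]
wrist_force: [-0.3, 1.0, 0.0]
width: 0.0435
t 5.12 pos [ 0.5465 -0.2702  0.1051] yaw 77.1 tilt 0.01 w 43.5 F [-0.3  1.   0. ] j [-0.29  0.4   0.86  1.7  -0.33  1.19  2.  ]
now-frame [ 0.6 -0.7 -0.9] turn [-0.01  0.    0.1 ] after-turn frame [ 0.6 -0.7 -0.9]
```

```bash
python3 -m jog '30 0 0 0 0 0 0;30 0 0 0 0 0 0;30 0 0 0 0 0 0';python3 go.py .546 -.2695 .106 77; python3 - <<'E'
from h import *
im,d=manip.get_image('wrist'); cv2.imwrite('pics/w2.png',im)
E
```

```text
time_s: 5.37
tool_pos: [0.5466, -0.2702, 0.1052]
orientation: [2.457, 1.958, -0.0]
wrist_force: [-0.4, -0.6, -0.3]
width: 0.0321
t 5.37 pos [ 0.5466 -0.2702  0.1052] yaw 77.1 tilt 0.0 w 32.1 F [-0.4 -0.6 -0.3] j [-0.29  0.4   0.86  1.7  -0.33  1.19  2.  ]
now-frame [ 0.6 -0.7 -0.8] turn [-0.   0.   0.1] after-turn frame [ 0.6 -0.7 -0.8]
```

View pics/w2.png

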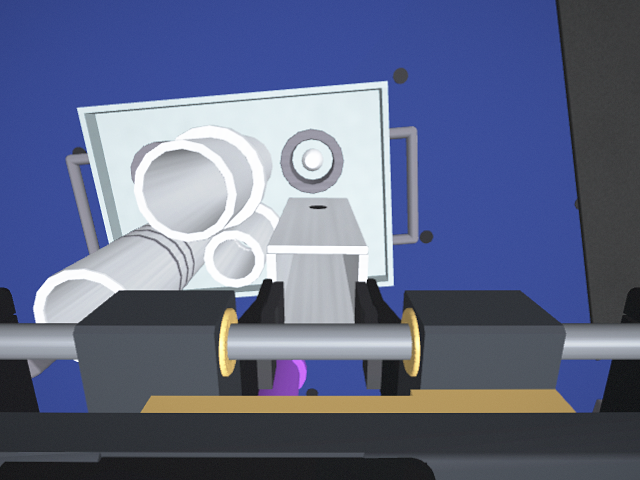

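```bash
python3 -m jog '30 0 0 0 0 0 0;30 0 0 0 0 0 0;30 0 0 0 0 0 0;30 0 0 0 0 0 0';python3 go.py; python3 - <<'E'
from h import *
im,d=manip.get_image('wrist'); cv2.imwrite('pics/w3.png',im)
im,d=manip.get_image('scene'); cv2.imwrite('pics/s3.png',cv2.resize(im[80:260,120:320],None,fx=4,fy=3.3))
E
```

```text
time_s: 5.75
tool_pos: [0.5465, -0.2702, 0.1052]
orientation: [-2.457, -1.958, 0.0]
wrist_force: [0.2, -0.4, 0.6]
width: 0.0299
t 5.75 pos [ 0.5465 -0.2702  0.1052] yaw 77.1 tilt 0.0 w 29.9 F [ 0.2 -0.4  0.6] j [-0.29  0.4   0.86  1.7  -0.33  1.19  2.  ]
```

View pics/w3.png

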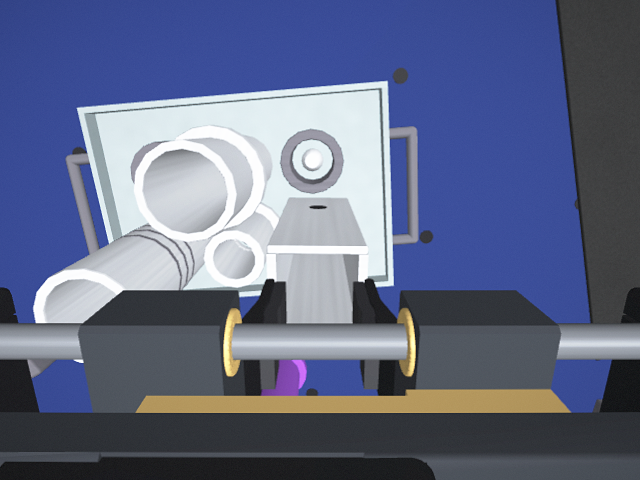

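View pics/s3.png

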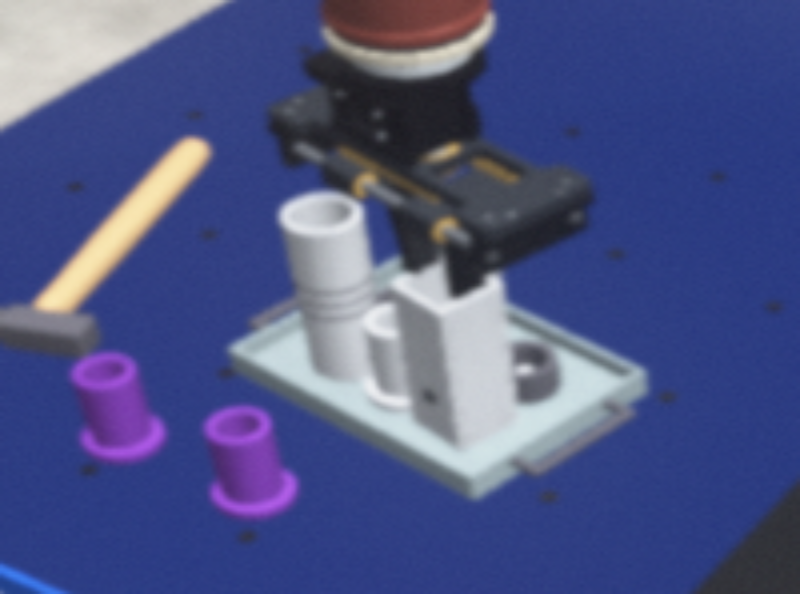

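```bash
python3 - <<'E'
from h import *
m=manip.camera_model('wrist'); o=manip.get_obs(); Rm=R.from_rotvec(o['orientation']).as_matrix()
p=o['tool_pos']
f=lambda v: proj(m,p+Rm@np.array(v))[0].round()
print('tcp',f([0,0,0]),'grasp',f([0,0,-.019]))
for sx in(-1,1):
  for y in(-.0095,.0095): print(sx,y,'tip',f([sx*.015,y,0]),f([sx*.0235,y,0]))
a=np.radians(77); ex=np.array([np.cos(a),np.sin(a),0]); ey=np.array([np.sin(a),-np.cos(a),0])
for sx in(-1,1):
  for sy in(-1,1): print('sq',sx,sy,proj(m,np.array([.546,-.2695,.138])+.023*(sx*ex+sy*ey))[0].round())
im,d=manip.get_image('wrist'); C=cloud(m,d)
for q in [(318,251),(275,290),(362,290),(275,330),(375,290),(320,300),(270,380),(370,380),(320,380)]: print(q,C[q[1],q[0]].round(4))
cv2.imwrite('pics/c6.png',cv2.resize(im[230:410,220:420],None,fx=4,fy=3.3))
E
```

```text
tcp [317. 270.] grasp [317. 283.]
-1 -0.0095 tip [289. 253.] [274. 253.]
-1 0.0095 tip [290. 286.] [275. 286.]
1 -0.0095 tip [345. 253.] [360. 253.]
1 0.0095 tip [344. 286.] [359. 286.]
sq -1 -1 [267. 246.]
sq -1 1 [270. 337.]
sq 1 -1 [369. 246.]
sq 1 1 [365. 337.]
(318, 251) [ 0.5259 -0.2649  0.138 ]
(275, 290) [ 0.5336 -0.2852  0.1543]
(362, 290) [ 0.5423 -0.2495  0.1533]
(275, 330) [ 0.5131 -0.2714  0.2297]
(375, 290) [ 0.5414 -0.2443  0.158 ]
(320, 300) [ 0.5646 -0.2727  0.105 ]
(270, 380) [ 0.5501 -0.287   0.1926]
(370, 380) [ 0.5572 -0.254   0.1932]
(320, 380) [ 0.6885 -0.3008  0.0013]
```

View pics/c6.png

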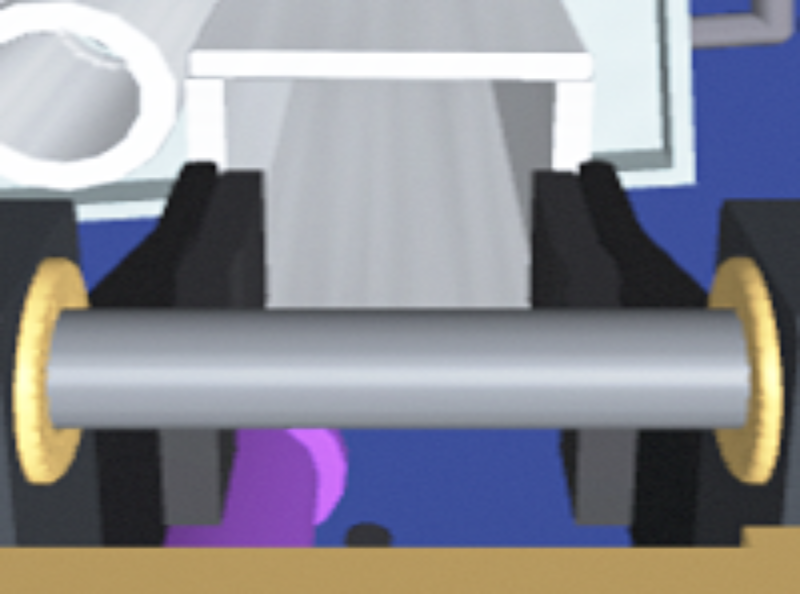

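```bash
python3 - <<'E'
from h import *
m=manip.camera_model('wrist'); o=manip.get_obs(); Rm=R.from_rotvec(o['orientation']).as_matrix()
im,d=manip.get_image('wrist'); C=cloud(m,d); T=(C-o['tool_pos'])@Rm*1e3
for y in (276,280,285,290,295,300,305,310,315,318): print(y,[tuple(T[y,x].round(0).astype(int)) for x in (264,268,272,276,280,284,288)])
for y in (280,290,300): print(y,[tuple(T[y,x].round(0).astype(int)) for x in (350,355,360,365,370,376)])
E
```

```text
276 [(np.int64(-44), np.int64(41), np.int64(97)), (np.int64(-22), np.int64(-9), np.int64(-33)), (np.int64(-21), np.int64(-9), np.int64(-34)), (np.int64(-19), np.int64(-9), np.int64(-33)), (np.int64(-19), np.int64(-3), np.int64(-16)), (np.int64(-19), np.int64(6), np.int64(7)), (np.int64(-19), np.int64(16), np.int64(33))]
280 [(np.int64(-44), np.int64(45), np.int64(97)), (np.int64(-21), np.int64(-10), np.int64(-40)), (np.int64(-20), np.int64(-11), np.int64(-41)), (np.int64(-19), np.int64(-7), np.int64(-33)), (np.int64(-19), np.int64(-1), np.int64(-16)), (np.int64(-19), np.int64(8), np.int64(6)), (np.int64(-19), np.int64(18), np.int64(31))]
285 [(np.int64(-22), np.int64(-11), np.int64(-48)), (np.int64(-21), np.int64(-11), np.int64(-48)), (np.int64(-19), np.int64(-11), np.int64(-47)), (np.int64(-18), np.int64(-9), np.int64(-43)), (np.int64(-16), np.int64(-9), np.int64(-43)), (np.int64(-14), np.int64(-9), np.int64(-44)), (np.int64(-18), np.int64(18), np.int64(21))]
290 [(np.int64(-22), np.int64(-10), np.int64(-51)), (np.int64(-20), np.int64(-11), np.int64(-52)), (np.int64(-18), np.int64(-
[... 2404 characters left out ...]
(np.int64(24), np.int64(-10), np.int64(-41)), (np.int64(46), np.int64(41), np.int64(87))]
290 [(np.int64(19), np.int64(16), np.int64(9)), (np.int64(16), np.int64(-9), np.int64(-49)), (np.int64(18), np.int64(-9), np.int64(-49)), (np.int64(20), np.int64(-10), np.int64(-50)), (np.int64(22), np.int64(-10), np.int64(-52)), (np.int64(25), np.int64(-10), np.int64(-51))]
300 [(np.int64(19), np.int64(18), np.int64(1)), (np.int64(16), np.int64(-5), np.int64(-50)), (np.int64(17), np.int64(-9), np.int64(-59)), (np.int64(20), np.int64(-9), np.int64(-58)), (np.int64(21), np.int64(-10), np.int64(-61)), (np.int64(23), np.int64(-11), np.int64(-63))]<stdin>:4: RuntimeWarning: invalid value encountered in cast
```

```bash
python3 - <<'E'
from h import *
m=manip.camera_model('wrist'); o=manip.get_obs(); Rm=R.from_rotvec(o['orientation']).as_matrix()
im,d=manip.get_image('wrist'); C=cloud(m,d); T=(C-o['tool_pos'])@Rm*1e3
for q in [(160,300),(160,330),(160,380),(100,320),(230,300),(255,300),(320,340),(262,380),(285,380),(270,350),(245,380),(320,400),(320,430),(15,300),(15,350),(480,300),(480,380)]: print(q,T[q[1],q[0]].round(0),d[q[1],q[0]])
E
```

```text
(160, 300) [ -35.  -37. -120.] 0.088610314
(160, 330) [ -31.  -36. -131.] 0.07762976
(160, 380) [ -32.  -25. -132.] 0.080486506
(100, 320) [ -43.  -37. -130.] 0.07879471
(230, 300) [ -19.  -38. -121.] 0.087632544
(255, 300) [-54.  66. 104.] 0.33193374
(320, 340) [   1.  -31. -126.] 0.0837329
(262, 380) [-18.   6. -89.] 0.13012017
(285, 380) [-26. 115.  62.] 0.30542374
(270, 350) [ -10.  -28. -126.] 0.0851296
(245, 380) [ -18.  -11. -113.] 0.1025969
(320, 400) [   1.  -23. -136.] 0.07674965
(320, 430) [   1.  -25. -146.] 0.066919446
(15, 300) [-260.   67.  105.] 0.33340055
(15, 350) [ -65.  -28. -126.] 0.08468377
(480, 300) [  37.  -38. -120.] 0.087859854
(480, 380) [  34.  -26. -133.] 0.07866936
```

The fingers' tips really sit about 40 mm behind the reported TCP (point cloud and the empty close agree), so they closed above the tube. I'll open and go 40 mm lower.

```bash
python3 -m jog '87 0 0 0 0 0 0;87 0 0 0 0 0 0;87 0 0 0 0 0 0;87 0 0 0 0 0 0;87 0 0 0 0 0 0;87 0 0 0 0 0 0;87 0 0 0 0 0 0;87 0 0 0 0 0 0;87 0 0 0 0 0 0;87 0 0 0 0 0 0'; python3 -m jog '87 0 0 13 0 0 0; 87 0 0 13 0 0 0; 87 0 0 13 0 0 0; 87 0 0 0 0 0 0; 87 0 0 0 0 0 0'; python3 go.py .546 -.2695 .066 77
python3 -m jog '0 0 0 0 0 0 0;0 0 0 0 0 0 0;0 0 0 0 0 0 0;0 0 0 0 0 0 0;0 0 0 0 0 0 0;0 0 0 0 0 0 0;0 0 0 0 0 0 0;0 0 0 0 0 0 0;0 0 0 0 0 0 0;0 0 0 0 0 0 0'; python3 go.py .546 -.2695 .066 77
```

```text
time_s: 6.83
tool_pos: [0.5466, -0.2702, 0.1052]
orientation: [2.457, 1.958, -0.0]
wrist_force: [-0.9, 0.5, -0.2]
width: 0.0843
time_s: 7.25
tool_pos: [0.5456, -0.27, 0.0647]
orientation: [-2.456, -1.956, 0.003]
wrist_force: [0.3, 0.1, 0.2]
width: 0.0867
t 7.25 pos [ 0.5456 -0.27    0.0647] yaw 77.1 tilt 0.15 w 86.7 F [0.3 0.1 0.2] j [-0.27  0.44  0.84  1.74 -0.36  1.12  2.03]
now-frame [ 0.5  0.3 -1.3] turn [-0.15  0.01  0.08] after-turn frame [ 0.5  0.3 -1.3]
time_s: 8.08
tool_pos: [0.5466, -0.2703, 0.0663]
orientation: [2.457, 1.958, 0.0]
wrist_force: [-0.6, -0.3, -0.4]
width: 0.0458
t 8.08 pos [ 0.5466 -0.2703  0.0663] yaw 77.1 tilt 0.01 w 45.8 F [-0.6 -0.3 -0.4] j [-0.27  0.44  0.84  1.74 -0.36  1.12  2.03]
now-frame [ 0.7 -0.8  0.3] turn [0.01 0.   0.09] after-turn frame [ 0.7 -0.8  0.3]
```

```bash
python3 -m jog '0 0 0 0 0 0 0; 0 0 0 -10 0 0 0; 0 0 0 -20 0 0 0; 0 0 0 -25 0 0 0; 0 0 0 -25 0 0 0; 0 0 0 -10 0 0 0; 0 0 0 0 0 0 0'; python3 go.py .655 .005 .153 77; python3 - <<'E'
from h import *
im,d=manip.get_image('scene'); cv2.imwrite('pics/s4.png',cv2.resize(im[80:260,120:320],None,fx=4,fy=3.3))
E
```

```text
time_s: 8.67
tool_pos: [0.5478, -0.271, 0.1588]
orientation: [2.455, 1.956, 0.004]
wrist_force: [0.8, -0.1, -2.9]
width: 0.0458
t 8.67 pos [ 0.5478 -0.271   0.1588] yaw 77.1 tilt 0.23 w 45.8 F [ 0.8 -0.1 -2.9] j [-0.31  0.35  0.89  1.64 -0.29  1.28  1.97]
now-frame [293.   42.8   5.9] turn [0.23 0.   0.09] after-turn frame [293.1  42.4   5.8]
```

View pics/s4.png

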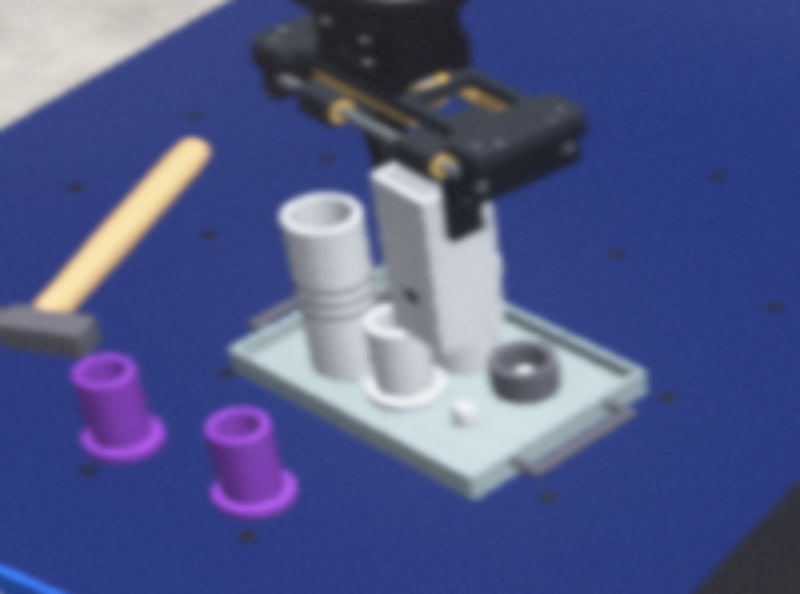

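```bash
python3 - <<'E'
from h import *
im,d=manip.get_image('scene'); m=manip.camera_model('scene'); cv2.imwrite('pics/s5.png',cv2.resize(im[110:210,190:270],None,fx=7,fy=6,interpolation=cv2.INTER_CUBIC))
C=cloud(m,d); o=manip.get_obs(); Rm=R.from_rotvec(o['orientation']).as_matrix(); T=(C-o['tool_pos'])@Rm*1e3
for y in range(130,200,8): print(y,[tuple(np.nan_to_num(T[y,x]).round(0).astype(int).tolist()) for x in range(215,246,5)])
E
python3 go.py
```

```text
130 [(-31, 11, -71), (31, 41, -117), (48, 40, -126), (55, 33, -125), (83, 41, -144), (90, 34, -144), (92, 23, -139)]
138 [(-16, 24, -64), (-2, 20, -69), (-20, -5, -47), (-21, -19, -39), (34, 7, -81), (85, 32, -121), (0, 0, 0)]
146 [(-21, 24, -40), (-3, 23, -49), (16, 23, -59), (22, 14, -57), (30, 7, -58), (32, -5, -52), (-182, -181, 157)]
154 [(-212, -100, 156), (-5, 24, -26), (10, 21, -33), (22, 16, -37), (24, 5, -31), (21, -11, -22), (-155, -158, 156)]
162 [(-168, -68, 140), (-10, 24, -1), (7, 22, -9), (21, 18, -15), (20, 4, -7), (19, -11, 2), (20, -23, 9)]
170 [(-118, -31, 117), (-13, 24, 24), (6, 24, 13), (23, 22, 4), (22, 8, 13), (22, -6, 21), (20, -21, 31)]
178 [(-69, 4, 92), (-20, 22, 53), (2, 24, 38), (25, 26, 24), (23, 11, 34), (23, -3, 42), (23, -17, 50)]
186 [(-47, 22, 94), (-38, 13, 94), (-35, 2, 99), (16, 23, 55), (-40, -31, 122), (-35, -42, 126), (-21, -47, 120)]
194 [(-54, 21, 125), (-38, 17, 117), (-38, 3, 126), (-41, -14, 138), (-42, -30, 149), (-30, -36, 145), (-2, -31, 124)]
t 8.77 pos [ 0.5463 -0.2698  0.1554] yaw 77.1 tilt 0.04 w 45.7 F [ 0.4  0.2 -3.1] j [-0.31  0.36  0.89  1.64 -0.29  1.28  1.97]
```

View pics/s5.png

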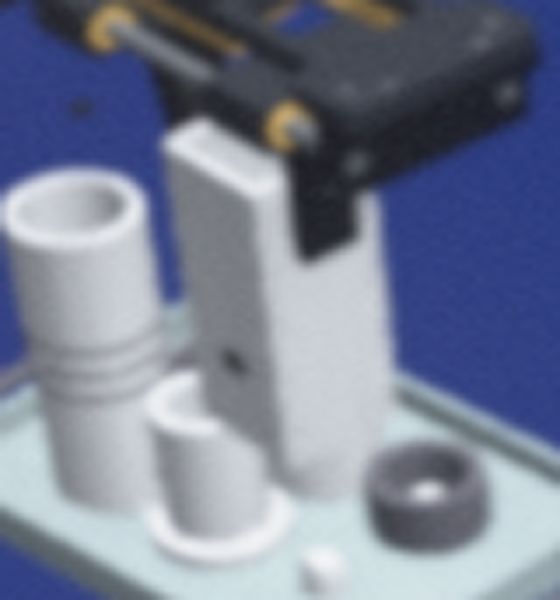

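```bash
python3 -m jog '0 20 3 0 0 0 0;0 34 5 0 0 0 0;0 34 5 0 0 0 0;0 34 5 0 0 0 0;0 34 5 0 0 0 0;0 34 5 0 0 0 0;0 34 5 0 0 0 0;0 34 5 0 0 0 0;0 24 4 0 0 0 0;0 10 2 0 0 0 0'; python3 -m jog '0 0 0 20 0 0 0; 0 0 0 25 0 0 0; 0 0 0 20 0 0 0; 0 0 0 0 0 0 0;0 0 0 0 0 0 0'; python3 go.py .655 .005 .0635 77
```

```text
time_s: 9.6
tool_pos: [0.6546, 0.0104, 0.1533]
orientation: [-2.449, -1.963, 0.003]
wrist_force: [0.6, -0.0, -3.4]
width: 0.0456
time_s: 10.02
tool_pos: [0.6531, 0.004, 0.0894]
orientation: [-2.456, -1.956, 0.006]
wrist_force: [0.4, -0.1, -2.3]
width: 0.0459
t 10.02 pos [0.6531 0.004  0.0894] yaw 77.1 tilt 0.23 w 45.9 F [ 0.4 -0.1 -2.3] j [-0.64  0.49  0.76  1.6  -0.36  1.2   1.54]
now-frame [ 1.5  1.7 25.9] turn [-0.21  0.1   0.05] after-turn frame [ 1.4  1.7 25.9]
```

```bash
python3 -m jog '0 0 0 10 0 0 0; 0 0 0 8 0 0 0; 0 0 0 5 0 0 0; 0 0 0 2 0 0 0;0 0 0 0 0 0 0'; python3 go.py .655 .005 .0625 77
```

```text
time_s: 10.43
tool_pos: [0.6544, 0.0046, 0.0657]
orientation: [-2.457, -1.957, 0.001]
wrist_force: [-0.5, -0.1, -1.8]
width: 0.046
t 10.43 pos [0.6544 0.0046 0.0657] yaw 77.1 tilt 0.04 w 46.0 F [-0.5 -0.1 -1.8] j [-0.63  0.52  0.75  1.62 -0.38  1.16  1.56]
now-frame [0.6 0.5 3.2] turn [-0.04  0.01  0.09] after-turn frame [0.6 0.5 3.2]
```

```bash
python3 -m jog '0 0 0 1.5 0 0 0; 0 0 0 1 0 0 0; 0 0 0 0 0 0 0'; python3 -m jog '0 0 0 1 0 0 0; 0 0 0 0 0 0 0';python3 go.py .655 .005 .0625 77
```

```text
time_s: 10.68
tool_pos: [0.6548, 0.0046, 0.0638]
orientation: [2.457, 1.958, 0.0]
wrist_force: [-0.4, 0.9, -2.0]
width: 0.0459
time_s: 10.85
tool_pos: [0.6547, 0.0046, 0.0627]
orientation: [2.457, 1.958, 0.0]
wrist_force: [0.6, 1.2, -2.2]
width: 0.0456
t 10.85 pos [0.6547 0.0046 0.0627] yaw 77.1 tilt 0.01 w 45.6 F [ 0.6  1.2 -2.2] j [-0.63  0.52  0.75  1.62 -0.38  1.15  1.56]
now-frame [0.5 0.2 0.2] turn [ 0.01 -0.    0.1 ] after-turn frame [0.5 0.2 0.2]
```

Not in contact yet, so I'll go down another millimetre or two.

```bash
python3 -m jog '0 0 0 1 0 0 0; 0 0 0 0 0 0 0'; python3 -m jog '0 0 0 1 0 0 0; 0 0 0 0 0 0 0';python3 go.py
```

```text
time_s: 11.02
tool_pos: [0.655, 0.0045, 0.0623]
orientation: [2.457, 1.958, 0.001]
wrist_force: [-1.4, -0.2, 3.2]
width: 0.0454
time_s: 11.18
tool_pos: [0.6553, 0.0043, 0.0622]
orientation: [2.457, 1.957, 0.002]
wrist_force: [-3.3, -0.8, 10.4]
width: 0.0457
t 11.18 pos [0.6553 0.0043 0.0622] yaw 77.1 tilt 0.09 w 45.7 F [-3.3 -0.8 10.4] j [-0.63  0.52  0.75  1.62 -0.38  1.15  1.56]
```

```bash
python3 -m jog '87 0 0 -1 0 0 0;87 0 0 0 0 0 0;87 0 0 0 0 0 0;87 0 0 0 0 0 0;87 0 0 -10 0 0 0;87 0 0 -25 0 0 0;87 0 0 -30 0 0 0;87 0 0 -30 0 0 0;87 0 0 0 0 0 0'; python3 go.py .487 -.3135 .16 80
```

```text
time_s: 11.93
tool_pos: [0.6577, 0.0038, 0.1636]
orientation: [2.454, 1.954, 0.011]
wrist_force: [0.9, 0.7, 1.1]
width: 0.0861
t 11.93 pos [0.6577 0.0038 0.1636] yaw 77.1 tilt 0.48 w 86.1 F [0.9 0.7 1.1] j [-0.66  0.44  0.8   1.51 -0.32  1.32  1.51]
now-frame [-347.5  -95.4    1.9] turn [ 0.46 -0.13 -2.94] after-turn frame [-342.1 -113.     3.6]
```

```bash
python3 -m jog '87 -25 -7 0 0 0 0;87 -35 -9.5 0 0 0 0;87 -35 -9.5 0 0 0 0;87 -35 -9.5 0 0 0 0;87 -35 -9.5 0 0 0 0;87 -35 -9.5 0 0 0 0;87 -35 -9.5 0 0 0 0;87 -35 -9.5 0 0 0 0;87 -35 -9.5 0 0 0 0;87 -30 -8 0 0 0 0'; python3 -m jog '87 -12 -3 0 0 0 0; 87 0 0 0 0 0 0;87 0 0 0 0 0 0'; python3 go.py .487 -.3135 .068 77;  python3 - <<'E'
from h import *
m=manip.camera_model('scene'); im,d=manip.get_image('scene'); cv2.imwrite('pics/s6.png',im)
E
```

```text
time_s: 12.77
tool_pos: [0.4896, -0.304, 0.1575]
orientation: [2.458, 1.955, 0.001]
wrist_force: [0.7, -0.6, 0.6]
width: 0.0866
time_s: 13.02
tool_pos: [0.4855, -0.3129, 0.157]
orientation: [2.458, 1.956, 0.001]
wrist_force: [-0.7, 0.5, -0.1]
width: 0.0868
t 13.02 pos [ 0.4855 -0.3129  0.157 ] yaw 77.0 tilt 0.03 w 86.8 F [-0.7  0.5 -0.1] j [-0.29  0.28  0.94  1.72 -0.24  1.26  2.05]
now-frame [-0.2  1.5 89. ] turn [ 0.03 -0.02  0.01] after-turn frame [-0.2  1.6 89. ]
```

View pics/s6.png

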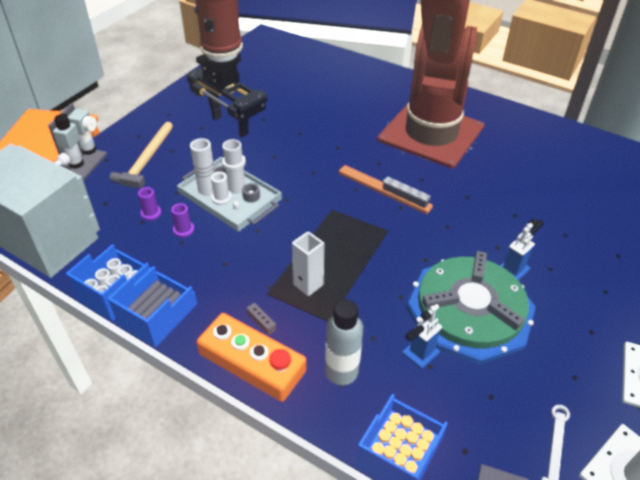

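Square tube stands on the mat (about px 308,265), upright. Next I'll descend on the collar tube.

```bash
python3 -m jog '87 0 1.5 25 0 0 0;87 0 0 30 0 0 0;87 0 0 22 0 0 0;87 0 0 10 0 0 0;87 0 0 0 0 0 0;87 0 0 0 0 0 0;87 0 0 0 0 0 0'; python3 go.py .487 -.3135 .068 77; python3 - <<'E'
from h import *
im,d=manip.get_image('wrist'); cv2.imwrite('pics/w6.png',im)
E
```

```text
time_s: 13.65
tool_pos: [0.4881, -0.3132, 0.0711]
orientation: [2.455, 1.958, 0.001]
wrist_force: [0.2, 0.7, -0.1]
width: 0.0869
t 13.65 pos [ 0.4881 -0.3132  0.0711] yaw 77.1 tilt 0.11 w 86.9 F [ 0.2  0.7 -0.1] j [-0.23  0.38  0.89  1.81 -0.33  1.11  2.12]
now-frame [-0.6 -1.1  3.1] turn [0.1  0.02 0.13] after-turn frame [-0.6 -1.   3.1]
```

View pics/w6.png

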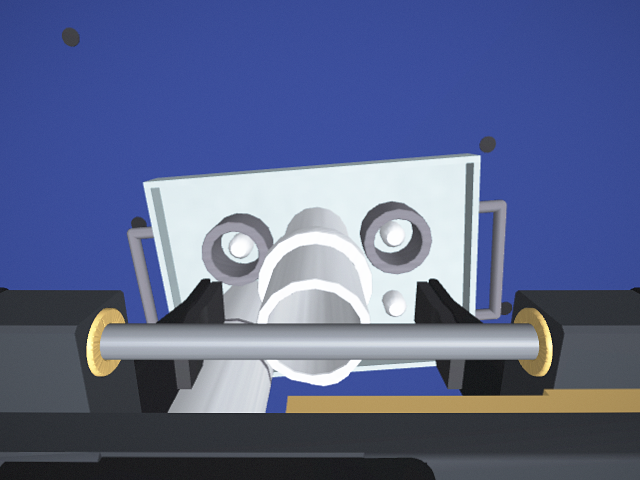

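```bash
python3 -m jog '0 0 0 1 0 0 0;0 0 0 0 0 0 0;0 0 0 0 0 0 0;0 0 0 0 0 0 0;0 0 0 0 0 0 0;0 0 0 0 0 0 0;0 0 0 0 0 0 0;0 0 0 0 0 0 0;0 0 0 0 0 0 0;0 0 0 0 0 0 0'; python3 go.py .475 .005 .16 77;python3 -m jog '0 0 0 0 0 0 0; 0 0 0 -10 0 0 0; 0 0 0 -20 0 0 0; 0 0 0 -25 0 0 0; 0 0 0 -25 0 0 0; 0 0 0 -10 0 0 0; 0 0 0 0 0 0 0'; python3 go.py .475 .005 .16 77
```

```text
time_s: 14.53
tool_pos: [0.4869, -0.3133, 0.0687]
orientation: [2.457, 1.957, -0.0]
wrist_force: [0.3, -1.4, -0.1]
width: 0.0433
t 14.53 pos [ 0.4869 -0.3133  0.0687] yaw 77.1 tilt 0.02 w 43.3 F [ 0.3 -1.4 -0.1] j [-0.23  0.38  0.89  1.82 -0.33  1.1   2.12]
now-frame [307.5 -82.7 -91.4] turn [-0.    0.02  0.08] after-turn frame [307.4 -83.2 -91.3]
time_s: 15.12
tool_pos: [0.4882, -0.3137, 0.1611]
orientation: [2.454, 1.956, 0.004]
wrist_force: [-0.3, -0.7, -2.5]
width: 0.0434
t 15.12 pos [ 0.4882 -0.3137  0.1611] yaw 77.1 tilt 0.23 w 43.4 F [-0.3 -0.7 -2.5] j [-0.29  0.28  0.95  1.71 -0.24  1.27  2.06]
now-frame [307.7 -84.    0.8] turn [0.23 0.   0.1 ] after-turn frame [307.5 -84.6   1.1]
```

```bash
python3 -m jog '0 20 -5.5 0 0 0 0;0 35 -9.5 0 0 0 0;0 35 -9.5 0 0 0 0;0 35 -9.5 0 0 0 0;0 35 -9.5 0 0 0 0;0 35 -9.5 0 0 0 0;0 35 -9.5 0 0 0 0;0 35 -9.5 0 0 0 0;0 27 -7.5 0 0 0 0;0 15 -4 0 0 0 0'; python3 -m jog '0 0 0 20 0 0 0; 0 0 0 25 0 0 0; 0 0 0 22 0 0 0; 0 0 0 14 0 0 0;0 0 0 5 0 0 0;0 0 0 0 0 0 0;0 0 0 0 0 0 0'; python3 go.py .475 .005 .0648 77
```

```text
time_s: 15.95
tool_pos: [0.4726, 0.0092, 0.1572]
orientation: [-2.451, -1.962, 0.002]
wrist_force: [0.3, -0.0, -3.1]
width: 0.0432
time_s: 16.53
tool_pos: [0.474, 0.0048, 0.0726]
orientation: [-2.457, -1.957, 0.001]
wrist_force: [0.4, -0.9, -2.7]
width: 0.0438
t 16.53 pos [0.474  0.0048 0.0726] yaw 77.1 tilt 0.05 w 43.8 F [ 0.4 -0.9 -2.7] j [-0.79  0.06  0.72  2.05 -0.05  1.05  1.3 ]
now-frame [0.5 1.  7.8] turn [-0.03  0.03  0.09] after-turn frame [0.5 1.  7.8]
```

```bash
python3 -m jog '0 0 0 4 0 0 0; 0 0 0 2.5 0 0 0; 0 0 0 1 0 0 0; 0 0 0 0 0 0 0; 0 0 0 0 0 0 0'; python3 -m jog '0 0 0 1 0 0 0; 0 0 0 0 0 0 0';python3 go.py
```

```text
time_s: 16.95
tool_pos: [0.4743, 0.0049, 0.0654]
orientation: [2.457, 1.958, 0.0]
wrist_force: [-0.1, -1.2, -3.7]
width: 0.0432
time_s: 17.12
tool_pos: [0.4747, 0.0048, 0.0646]
orientation: [2.457, 1.957, 0.001]
wrist_force: [0.2, -0.5, 0.7]
width: 0.0434
t 17.12 pos [0.4747 0.0048 0.0646] yaw 77.1 tilt 0.05 w 43.4 F [ 0.2 -0.5  0.7] j [-0.79  0.08  0.72  2.05 -0.06  1.03  1.31]
```

Contact. I'll release it, then go for the grooved tube at (.530, -.372).

```bash
python3 -m jog '0 0 0 0.5 0 0 0; 87 0 0 0 0 0 0;87 0 0 0 0 0 0;87 0 0 0 0 0 0;87 0 0 0 0 0 0;87 0 0 -10 0 0 0;87 0 0 -25 0 0 0;87 0 0 -30 0 0 0;87 0 0 -30 0 0 0;87 0 0 0 0 0 0'; python3 go.py .530 -.372 .16 77
```

```text
time_s: 17.95
tool_pos: [0.4772, 0.005, 0.1645]
orientation: [2.456, 1.955, 0.011]
wrist_force: [2.0, 0.6, 0.6]
width: 0.0857
t 17.95 pos [0.4772 0.005  0.1645] yaw 77.1 tilt 0.44 w 85.7 F [2.  0.6 0.6] j [-0.82 -0.06  0.7   1.93  0.04  1.24  1.22]
now-frame [-355.6  135.8    4. ] turn [ 0.38 -0.23  0.06] after-turn frame [-355.4  136.2    4.5]
```

```bash
python3 -m jog '87 -25 10 0 0 0 0;87 -35 13.5 0 0 0 0;87 -35 13.5 0 0 0 0;87 -35 13.5 0 0 0 0;87 -35 13.5 0 0 0 0;87 -35 13.5 0 0 0 0;87 -35 13.5 0 0 0 0;87 -35 13.5 0 0 0 0;87 -35 13.5 0 0 0 0;87 -30 11 0 0 0 0'; python3 -m jog '87 -20 7 0 0 0 0; 87 0 0 0 0 0 0;87 0 0 0 0 0 0'; python3 go.py .530 -.372 .07 77
```

```text
time_s: 18.78
tool_pos: [0.5252, -0.3528, 0.1588]
orientation: [2.457, 1.958, -0.001]
wrist_force: [-0.5, 1.0, 1.0]
width: 0.0873
time_s: 19.03
tool_pos: [0.5267, -0.3729, 0.1587]
orientation: [-2.459, -1.954, 0.002]
wrist_force: [0.4, 0.6, 0.1]
width: 0.0869
t 19.03 pos [ 0.5267 -0.3729  0.1587] yaw 76.9 tilt 0.07 w 86.9 F [0.4 0.6 0.1] j [-0.13  0.46  0.93  1.55 -0.37  1.32  2.18]
now-frame [ 1.8  3.1 88.7] turn [-0.05  0.05 -0.05] after-turn frame [ 1.7  3.  88.7]
```

```bash
python3 -m jog '87 1 3 25 0 0 0;87 0 0 30 0 0 0;87 0 0 22 0 0 0;87 0 0 12 0 0 0;87 0 0 0 0 0 0;87 0 0 0 0 0 0;87 0 0 0 0 0 0'; python3 go.py .530 -.372 .07 77; python3 -m jog '0 0 0 0 0 0 0;0 0 0 0 0 0 0;0 0 0 0 0 0 0;0 0 0 0 0 0 0;0 0 0 0 0 0 0;0 0 0 0 0 0 0;0 0 0 0 0 0 0;0 0 0 0 0 0 0;0 0 0 0 0 0 0;0 0 0 0 0 0 0'; python3 go.py .565 .005 .16 77
```

```text
time_s: 19.62
tool_pos: [0.5315, -0.3714, 0.0714]
orientation: [2.455, 1.957, 0.001]
wrist_force: [0.8, -0.1, 0.2]
width: 0.0865
t 19.62 pos [ 0.5315 -0.3714  0.0714] yaw 77.1 tilt 0.12 w 86.5 F [ 0.8 -0.1  0.2] j [-0.1   0.54  0.88  1.64 -0.44  1.18  2.23]
now-frame [-0.9 -1.4  1.4] turn [0.11 0.03 0.13] after-turn frame [-0.9 -1.4  1.4]
time_s: 20.45
tool_pos: [0.5306, -0.3714, 0.0697]
orientation: [2.457, 1.957, -0.0]
wrist_force: [-0.1, -1.0, -0.2]
width: 0.0477
t 20.45 pos [ 0.5306 -0.3714  0.0697] yaw 77.1 tilt 0.01 w 47.7 F [-0.1 -1.  -0.2] j [-0.1   0.54  0.88  1.64 -0.44  1.17  2.23]
now-frame [374.6 -50.5 -90.4] turn [0.   0.01 0.09] after-turn frame [374.5 -51.1 -90.3]
```

```bash
python3 -m jog '0 0 0 0 0 0 0; 0 0 0 -10 0 0 0; 0 0 0 -20 0 0 0; 0 0 0 -25 0 0 0; 0 0 0 -25 0 0 0; 0 0 0 -10 0 0 0; 0 0 0 0 0 0 0;0 0 0 0 0 0 0'; python3 go.py .565 .005 .16 77; python3 -m jog '0 20 -2.7 0 0 0 0;0 35 -4.8 0 0 0 0;0 35 -4.8 0 0 0 0;0 35 -4.8 0 0 0 0;0 35 -4.8 0 0 0 0;0 35 -4.8 0 0 0 0;0 35 -4.8 0 0 0 0;0 35 -4.8 0 0 0 0;0 35 -4.8 0 0 0 0;0 35 -4.8 0 0 0 0'; python3 -m jog '0 25 -3.4 0 0 0 0; 0 15 -2 10 0 0 0; 0 0 0 25 0 0 0; 0 0 0 25 0 0 0; 0 0 0 16 0 0 0;0 0 0 7 0 0 0;0 0 0 0 0 0 0;0 0 0 0 0 0 0'; python3 go.py .565 .005 .0655 77
```

```text
time_s: 21.12
tool_pos: [0.5306, -0.3709, 0.1592]
orientation: [-2.457, -1.958, -0.001]
wrist_force: [0.2, 0.4, -3.3]
width: 0.0481
t 21.12 pos [ 0.5306 -0.3709  0.1592] yaw 77.1 tilt 0.03 w 48.1 F [ 0.2  0.4 -3.3] j [-0.13  0.46  0.93  1.54 -0.38  1.33  2.18]
now-frame [374.1 -50.4  -0.6] turn [ 0.   -0.03  0.11] after-turn frame [374.  -51.1  -0.8]
time_s: 21.95
tool_pos: [0.5594, -0.0323, 0.1579]
orientation: [-2.455, -1.957, 0.003]
wrist_force: [0.6, 0.6, -3.0]
width: 0.048
time_s: 22.62
tool_pos: [0.564, 0.005, 0.0763]
orientation: [2.458, 1.956, -0.002]
wrist_force: [0.5, -0.0, -2.1]
width: 0.0482
t 22.62 pos [0.564  0.005  0.0763] yaw 77.0 tilt 0.07 w 48.2 F [ 0.5 -0.  -2.1] j [-0.8   0.32  0.85  1.84 -0.27  1.1   1.49]
now-frame [ 0.2  1.  10.8] turn [-0.04  0.06  0.04] after-turn frame [ 0.2  1.  10.8]
```

```bash
python3 -m jog '0 0 0 6 0 0 0; 0 0 0 3 0 0 0; 0 0 0 1 0 0 0; 0 0 0 0 0 0 0; 0 0 0 0 0 0 0'; python3 -m jog '0 0 0 1 0 0 0; 0 0 0 0 0 0 0';python3 go.py
```

```text
time_s: 23.03
tool_pos: [0.5645, 0.0058, 0.0669]
orientation: [2.457, 1.958, 0.001]
wrist_force: [0.3, -0.2, -3.2]
width: 0.0478
time_s: 23.2
tool_pos: [0.5644, 0.0058, 0.0658]
orientation: [2.457, 1.958, 0.0]
wrist_force: [0.8, 0.2, -2.1]
width: 0.0477
t 23.20 pos [0.5644 0.0058 0.0658] yaw 77.1 tilt 0.01 w 47.7 F [ 0.8  0.2 -2.1] j [-0.79  0.33  0.84  1.85 -0.28  1.08  1.5 ]
```

```bash
python3 -m jog '0 0 0 0.7 0 0 0; 0 0 0 0 0 0 0';python3 go.py;  python3 -m jog '0 0 0 0.5 0 0 0; 87 0 0 0 0 0 0;87 0 0 0 0 0 0;87 0 0 0 0 0 0;87 0 0 0 0 0 0;87 0 0 -10 0 0 0;87 0 0 -25 0 0 0;87 0 0 -30 0 0 0;87 0 0 -30 0 0 0;87 0 0 0 0 0 0'; python3 go.py .537 -.320 .13 77;  python3 - <<'E'
from h import *
for n in('scene','top'):
    im,d=manip.get_image(n); cv2.imwrite(f'pics/{n}7.png',im)
E
```

```text
time_s: 23.37
tool_pos: [0.5649, 0.0056, 0.0656]
orientation: [2.457, 1.957, 0.001]
wrist_force: [-1.7, -0.2, 3.2]
width: 0.0485
t 23.37 pos [0.5649 0.0056 0.0656] yaw 77.1 tilt 0.06 w 48.5 F [-1.7 -0.2  3.2] j [-0.79  0.33  0.84  1.85 -0.28  1.08  1.5 ]
time_s: 24.2
tool_pos: [0.5674, 0.0053, 0.1655]
orientation: [2.455, 1.955, 0.011]
wrist_force: [0.1, -0.8, -0.4]
width: 0.0862
t 24.20 pos [0.5674 0.0053 0.1655] yaw 77.0 tilt 0.44 w 86.2 F [ 0.1 -0.8 -0.4] j [-0.85  0.22  0.89  1.74 -0.18  1.26  1.43]
now-frame [-323.9   43.    34.8] turn [ 0.4  -0.19  0.05] after-turn frame [-323.8   43.5   35.5]
```

View pics/scene7.png

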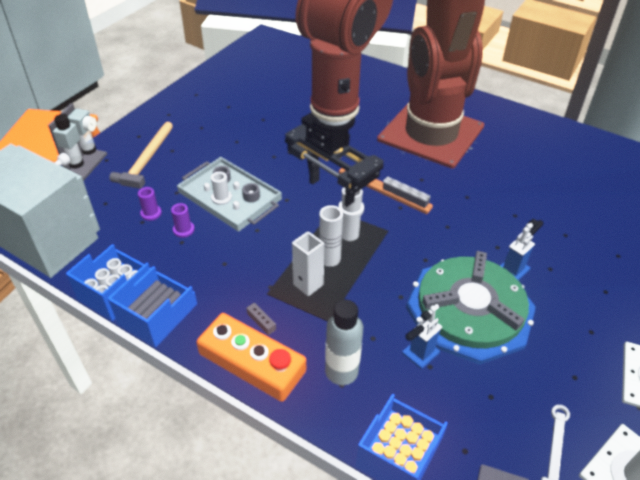

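View pics/top7.png

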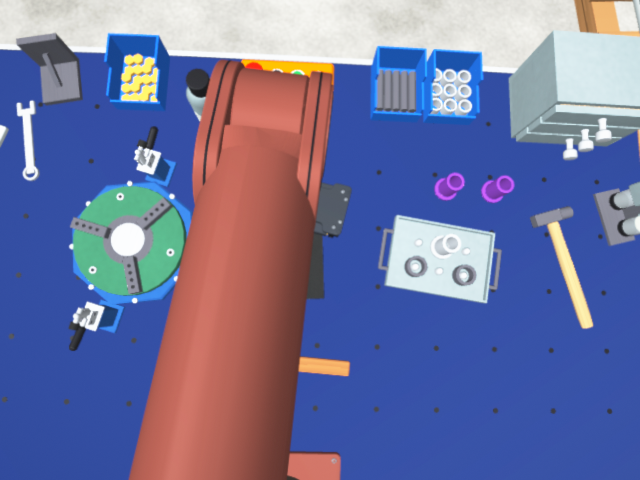

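```bash
python3 - <<'E'
import cv2
im=cv2.imread('pics/top7.png')[205:305,370:510]; cv2.imwrite('pics/c8.png',cv2.resize(im,None,fx=5.5,fy=5.5,interpolation=cv2.INTER_CUBIC))
E
python3 -m jog '87 -25 3 0 0 0 0;87 -35 4.5 0 0 0 0;87 -35 4.5 0 0 0 0;87 -35 4.5 0 0 0 0;87 -35 4.5 0 0 0 0;87 -35 4.5 0 0 0 0;87 -35 4.5 0 0 0 0;87 -35 4.5 0 0 0 0;87 -30 4.5 0 0 0 0;87 -24 4.5 0 0 0 0'; python3 go.py .537 -.320 .13 77
```

```text
time_s: 25.13
tool_pos: [0.5327, -0.3223, 0.1585]
orientation: [-2.458, -1.954, 0.002]
wrist_force: [0.1, 0.1, 0.1]
width: 0.0874
t 25.13 pos [ 0.5327 -0.3223  0.1585] yaw 77.0 tilt 0.11 w 87.4 F [0.1 0.1 0.1] j [-0.25  0.41  0.96  1.6  -0.35  1.31  2.1 ]
now-frame [ 3.2  3.7 28.5] turn [-0.1   0.03 -0.03] after-turn frame [ 3.2  3.7 28.5]
```

View pics/c8.png

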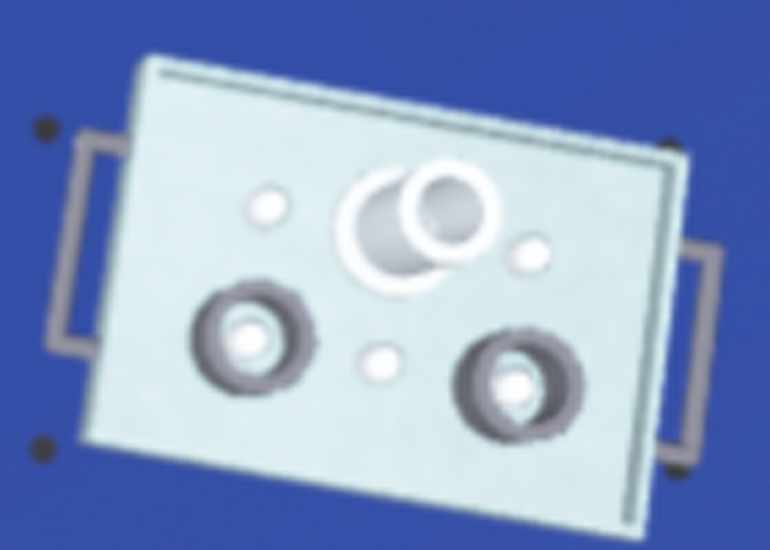

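```bash
python3 - <<'E'
from h import *
m=manip.camera_model('top')
def c(l,z): return onplane(m,np.array(l)/5.5+[370-.4,205-.4],z).round(4)
print(c([(450,213)],.078)); p=c([(268,207),(530,254),(380,364),(248,340),(514,386)],.024); print(p)
a=np.radians(-8.4);Rz=np.array([[np.cos(a),-np.sin(a)],[np.sin(a),np.cos(a)]])
L=np.array([(26,52),(26,-52),(-26,0),(-26,52),(-26,-52)])/1e3
t=(p[:,:2]-L@Rz.T).mean(0); print('tray c',t, (L@Rz.T+t).round(4), Rz@[.026,0]+t)
E
python3 -m jog '87 2 2.5 30 0 0 0;87 0 0 20 0 0 0;87 0 0 0 0 0 0;87 0 0 0 0 0 0'; python3 - <<'E'
from h import *
m=manip.camera_model('wrist');im,d=manip.get_image('wrist'); cv2.imwrite('pics/w8.png',im)
for r in (.019,):
    th=np.linspace(0,6.28,60)
E
python3 go.py .537 -.320 -.002 77
```

```text
[[ 0.5355 -0.3216  0.078 ]]
[[ 0.5431 -0.2689  0.024 ]
 [ 0.5283 -0.371   0.024 ]
 [ 0.4843 -0.3119  0.024 ]
 [ 0.4919 -0.261   0.024 ]
 [ 0.4774 -0.3638  0.024 ]]
tray c [ 0.51014422 -0.31607963] [[ 0.5435 -0.2684]
 [ 0.5283 -0.3713]
 [ 0.4844 -0.3123]
 [ 0.492  -0.2608]
 [ 0.4768 -0.3637]] [ 0.5358653  -0.31987779]
time_s: 25.47
tool_pos: [0.5362, -0.3178, 0.1083]
orientation: [-2.455, -1.956, 0.003]
wrist_force: [1.4, 0.1, -0.0]
width: 0.0873
t 25.52 pos [ 0.537  -0.3183  0.1096] yaw 77.1 tilt 0.06 w 87.3 F [ 0.7 -0.3  0. ] j [-0.24  0.46  0.93  1.66 -0.38  1.22  2.12]
now-frame [ -1.7   0.5 111.6] turn [-0.06  0.01  0.1 ] after-turn frame [ -1.7   0.4 111.6]
```

View pics/w8.png

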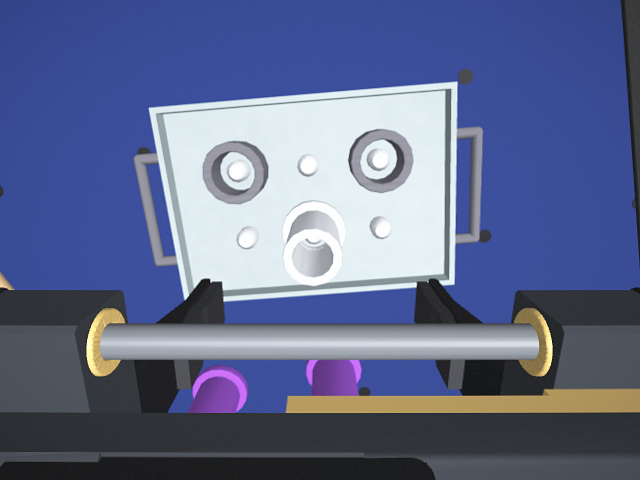

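```bash
python3 - <<'E'
from h import *
m=manip.camera_model('wrist'); print(onplane(m,[(313,256)],.078))
E
python3 -m jog '87 -1.5 0 30 0 0 0;87 0 0 30 0 0 0;87 0 0 25 0 0 0;87 0 0 16 0 0 0;87 0 0 8 0 0 0;87 0 0 0 0 0 0;87 0 0 0 0 0 0;87 0 0 0 0 0 0'; python3 go.py .537 -.320 -.002 77
```

```text
[[ 0.53880304 -0.32143815  0.078     ]]
time_s: 26.18
tool_pos: [0.5381, -0.3205, 0.0023]
orientation: [2.455, 1.957, 0.002]
wrist_force: [0.9, -0.0, 1.0]
width: 0.0868
t 26.18 pos [ 0.5381 -0.3205  0.0023] yaw 77.1 tilt 0.14 w 86.8 F [ 0.9 -0.   1. ] j [-0.17  0.57  0.85  1.75 -0.49  1.04  2.2 ]
now-frame [ 0.2 -1.1  4.3] turn [0.14 0.03 0.11] after-turn frame [ 0.2 -1.1  4.3]
```

```bash
python3 -m jog '0 0 0 2 0 0 0;0 0 0 0 0 0 0;0 0 0 0 0 0 0;0 0 0 0 0 0 0;0 0 0 0 0 0 0;0 0 0 0 0 0 0;0 0 0 0 0 0 0;0 0 0 0 0 0 0;0 0 0 0 0 0 0;0 0 0 0 0 0 0'; python3 -m jog '0 0 0 0 0 0 0;0 0 0 0 0 0 0'; python3 go.py .527 .325 .13 77
```

```text
time_s: 27.02
tool_pos: [0.5369, -0.3203, -0.0014]
orientation: [2.457, 1.957, -0.0]
wrist_force: [-0.3, -1.2, 0.2]
width: 0.038
time_s: 27.18
tool_pos: [0.5369, -0.3202, -0.0014]
orientation: [2.457, 1.957, -0.0]
wrist_force: [1.2, -1.6, 0.4]
width: 0.0377
t 27.18 pos [ 0.5369 -0.3202 -0.0014] yaw 77.1 tilt 0.03 w 37.7 F [ 1.2 -1.6  0.4] j [-0.17  0.58  0.84  1.75 -0.49  1.04  2.2 ]
now-frame [ 626.6 -153.9 -131.7] turn [0.01 0.02 0.08] after-turn frame [ 626.4 -154.8 -131.4]
```

```bash
python3 -m jog '0 0 0 -12 0 0 0;0 0 0 -25 0 0 0;0 0 0 -30 0 0 0;0 0 0 -35 0 0 0;0 0 0 -35 0 0 0;0 0 0 -35 0 0 0;0 0 0 -25 0 0 0;0 0 0 -8 0 0 0;0 0 0 0 0 0 0'; python3 go.py .527 .325 .2 77; python3 -m jog '0 25 -6 0 0 0 0;0 35 -8.7 0 0 0 0;0 35 -8.7 0 0 0 0;0 35 -8.7 0 0 0 0;0 35 -8.7 0 0 0 0;0 35 -8.7 0 0 0 0;0 35 -8.7 0 0 0 0;0 35 -8.7 0 0 0 0;0 35 -8.7 0 0 0 0;0 35 -8.7 0 0 0 0'; python3 go.py .527 .325 .2 77
```

```text
time_s: 27.93
tool_pos: [0.5377, -0.3203, 0.2059]
orientation: [2.455, 1.956, 0.003]
wrist_force: [-0.7, -1.0, -1.8]
width: 0.038
t 27.93 pos [ 0.5377 -0.3203  0.2059] yaw 77.1 tilt 0.2 w 38.0 F [-0.7 -1.  -1.8] j [-0.27  0.39  0.98  1.54 -0.32  1.39  2.08]
now-frame [ 626.6 -154.5    5.4] turn [ 0.2 -0.   0.1] after-turn frame [ 626.3 -155.6    5.9]
time_s: 28.77
tool_pos: [0.529, 0.0325, 0.2018]
orientation: [-2.455, -1.958, 0.003]
wrist_force: [1.7, -0.3, -2.0]
width: 0.0382
t 28.77 pos [0.529  0.0325 0.2018] yaw 77.1 tilt 0.15 w 38.2 F [ 1.7 -0.3 -2. ] j [-0.95  0.08  0.86  1.76 -0.06  1.33  1.27]
now-frame [284.7 -67.1   1.7] turn [-0.14  0.04  0.14] after-turn frame [284.5 -67.8   1.8]
```

```bash
python3 -m jog '0 35 -8.4 0 0 0 0;0 35 -8.4 0 0 0 0;0 35 -8.4 0 0 0 0;0 35 -8.4 0 0 0 0;0 35 -8.4 0 0 0 0;0 35 -8.4 0 0 0 0;0 35 -8.4 0 0 0 0;0 25 -6 0 0 0 0;0 12 -3 0 0 0 0;0 0 0 0 0 0 0';python3 -m jog '0 0 0 0 0 0 0;0 0 0 0 0 0 0'; python3 go.py .527 .325 .0366 77; python3 - <<'E'
from h import *
for n in('scene','wrist'):
    im,d=manip.get_image(n); cv2.imwrite(f'pics/{n}9.png',im)
E
```

```text
time_s: 29.6
tool_pos: [0.5253, 0.3238, 0.2007]
orientation: [-2.452, -1.964, 0.006]
wrist_force: [-0.7, -0.2, -2.1]
width: 0.0379
time_s: 29.77
tool_pos: [0.5277, 0.3182, 0.2026]
orientation: [2.459, 1.955, -0.003]
wrist_force: [-1.4, -0.6, -2.2]
width: 0.0381
t 29.77 pos [0.5277 0.3182 0.2026] yaw 77.0 tilt 0.11 w 38.1 F [-1.4 -0.6 -2.2] j [-1.17  0.3   0.69  1.55 -0.19  1.36  0.89]
now-frame [  6.7  -2.1 166. ] turn [-0.03  0.1  -0.03] after-turn frame [  6.4  -2.2 166. ]
```

View pics/scene9.png

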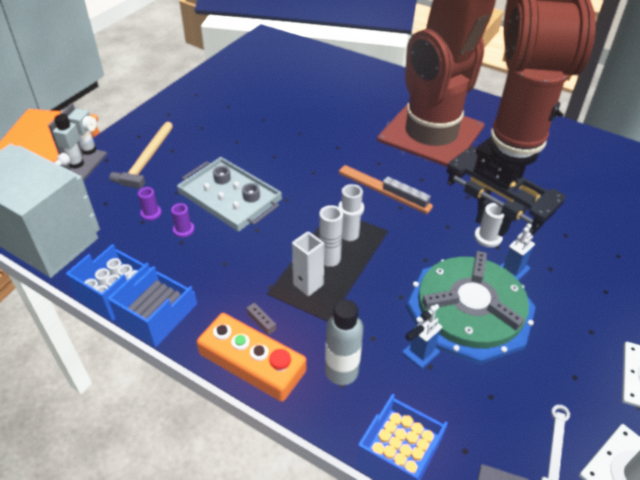

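View pics/wrist9.png

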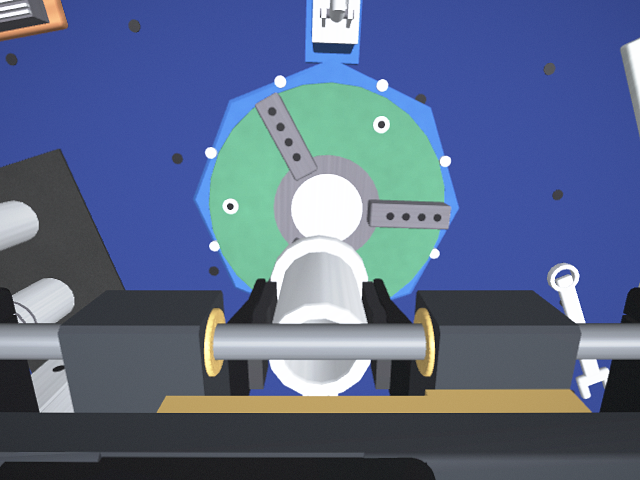

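```bash
python3 - <<'E'
from h import *
m=manip.camera_model('wrist'); im=cv2.imread('pics/wrist9.png')
g=(im.min(2)>235).astype(np.uint8); n,l,s,c=cv2.connectedComponentsWithStats(g[165:240,280:380])
for i in range(1,n):
    if s[i][4]>500: print(s[i],c[i]+[280,165])
print(onplane(m,[(327,208)],.046))
E
python3 -m jog '0 0 0 30 0 0 0;0 0 0 30 0 0 0;0 0 0 10 0 0 0;0 0 0 0 0 0 0;0 0 0 0 0 0 0'; python3 go.py .527 .325 .0366 77
```

```text
[  11    9   71   66 3669] [326.58135732 206.74161897]
[[0.52695728 0.32732871 0.046     ]]
time_s: 30.28
tool_pos: [0.5279, 0.3198, 0.1342]
orientation: [2.458, 1.956, -0.0]
wrist_force: [0.6, -0.1, -0.6]
width: 0.0381
t 30.28 pos [0.5279 0.3198 0.1342] yaw 77.0 tilt 0.01 w 38.1 F [ 0.6 -0.1 -0.6] j [-1.15  0.34  0.68  1.64 -0.23  1.23  0.91]
now-frame [ 4.9 -2.1 97.6] turn [0.   0.01 0.04] after-turn frame [ 4.9 -2.1 97.6]
```

```bash
python3 -m jog '0 5.4 -2 25 0 0 0;0 0 0 30 0 0 0;0 0 0 22 0 0 0;0 0 0 10 0 0 0;0 0 0 3 0 0 0;0 0 0 0 0 0 0;0 0 0 0 0 0 0;0 0 0 0 0 0 0'; python3 go.py .527 .3255 .0366 77
```

```text
time_s: 30.95
tool_pos: [0.5281, 0.3268, 0.0454]
orientation: [-2.457, -1.958, -0.004]
wrist_force: [0.0, -0.6, -1.7]
width: 0.0382
t 30.95 pos [0.5281 0.3268 0.0454] yaw 77.1 tilt 0.16 w 38.2 F [ 0.  -0.6 -1.7] j [-1.13  0.44  0.64  1.73 -0.29  1.07  0.95]
now-frame [-1.5 -0.8  8.8] turn [ 0.1  -0.13  0.09] after-turn frame [-1.5 -0.8  8.8]
```

```bash
python3 -m jog '0 -1 -1 4 0 0 0;0 0 0 2 0 0 0;0 0 0 1 0 0 0;0 0 0 0 0 0 0;0 0 0 0 0 0 0'; python3 go.py .527 .3255 .0366 77;  python3 -m jog '0 0 0 1 0 0 0;0 0 0 0 0 0 0;0 0 0 0 0 0 0'; python3 go.py .527 .3255 .0366 77
```

```text
time_s: 31.37
tool_pos: [0.5256, 0.3254, 0.0366]
orientation: [-2.457, -1.958, 0.0]
wrist_force: [0.5, -0.3, -0.8]
width: 0.0381
t 31.37 pos [0.5256 0.3254 0.0366] yaw 77.1 tilt 0.0 w 38.1 F [ 0.5 -0.3 -0.8] j [-1.13  0.44  0.64  1.74 -0.3   1.06  0.96]
now-frame [ 0.4  1.3 -0. ] turn [-0.   0.   0.1] after-turn frame [ 0.4  1.3 -0. ]
time_s: 31.62
tool_pos: [0.5257, 0.3254, 0.0365]
orientation: [-2.457, -1.957, -0.0]
wrist_force: [-5.0, -3.0, 9.8]
width: 0.0383
t 31.62 pos [0.5257 0.3254 0.0365] yaw 77.1 tilt 0.03 w 38.3 F [-5.  -3.   9.8] j [-1.13  0.44  0.64  1.74 -0.3   1.06  0.96]
now-frame [ 0.4  1.2 -0.1] turn [-0.02 -0.03  0.09] after-turn frame [ 0.4  1.2 -0.1]
```

```bash
python3 -m jog '0 0 0 -0.8 0 0 0;87 0 0 0 0 0 0;87 0 0 0 0 0 0;87 0 0 0 0 0 0;87 0 0 0 0 0 0;87 0 0 -10 0 0 0;87 0 0 -25 0 0 0;87 0 0 -30 0 0 0;87 0 0 -35 0 0 0;87 0 0 -35 0 0 0';python3 -m jog '87 0 0 -30 0 0 0;87 0 0 0 0 0 0'; python3 - <<'E'
from h import *
im,d=manip.get_image('scene'); cv2.imwrite('pics/s10.png',cv2.resize(im[210:370,390:560],None,fx=4.4,fy=3.7,interpolation=cv2.INTER_CUBIC))
m=manip.camera_model('wrist')
im,d=manip.get_image('wrist'); cv2.imwrite('pics/w10.png',im); np.save('pics/w10m.npy',m,allow_pickle=True)
E
python3 go.py .5649 .0056 .16 77
```

```text
time_s: 32.45
tool_pos: [0.5255, 0.3249, 0.1733]
orientation: [2.457, 1.957, -0.001]
wrist_force: [0.8, 0.8, 0.6]
width: 0.0849
time_s: 32.62
tool_pos: [0.5286, 0.3264, 0.2087]
orientation: [-2.457, -1.957, -0.015]
wrist_force: [0.9, 0.7, -0.9]
width: 0.0865
t 32.72 pos [0.5265 0.3257 0.2031] yaw 77.1 tilt 0.18 w 87.0 F [ 0.1 -0.1 -0.6] j [-1.18  0.3   0.69  1.55 -0.19  1.36  0.88]
now-frame [-303.5  108.9   42.5] turn [ 0.1  -0.15  0.09] after-turn frame [-303.2  109.5   43.1]
```

View pics/s10.png

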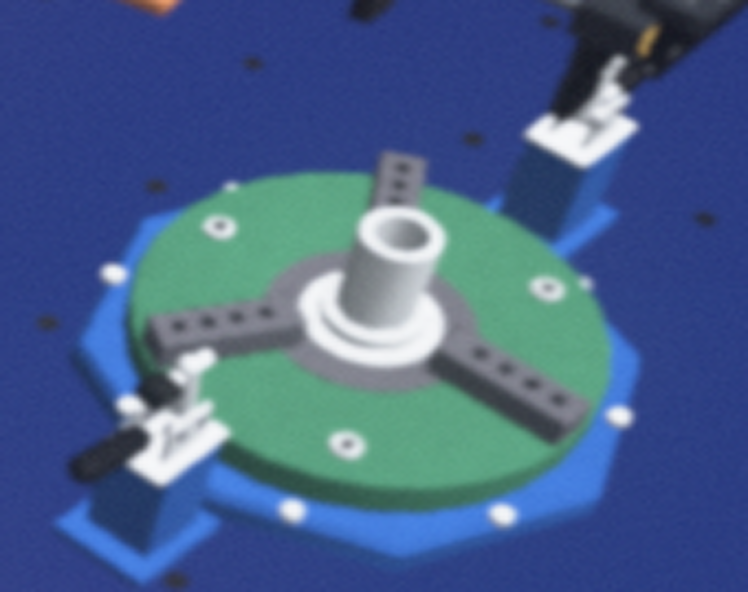

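View pics/w10.png

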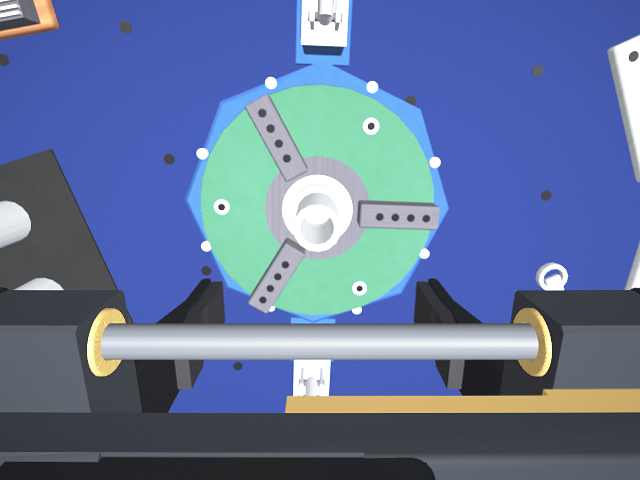

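```bash
python3 - <<'E'
import cv2
im=cv2.imread('pics/w10.png')[150:270,250:390]; cv2.imwrite('pics/c10.png',cv2.resize(im,None,fx=5,fy=5,interpolation=cv2.INTER_CUBIC))
E
```

```text
(no output)
```

View pics/c10.png

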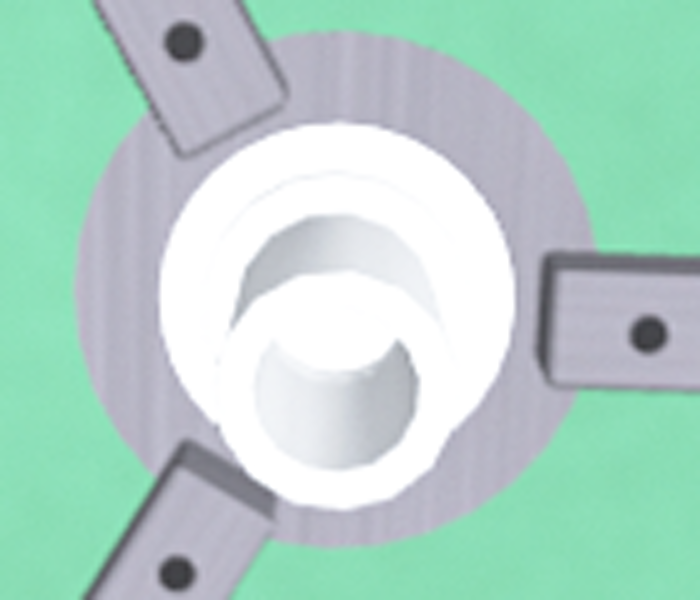

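```bash
python3 -m jog '87 -23 8 0 0 0 0;87 -35 12.6 0 0 0 0;87 -35 12.6 0 0 0 0;87 -35 12.6 0 0 0 0;87 -35 12.6 0 0 0 0;87 -35 12.6 0 0 0 0;87 -35 12.6 10 0 0 0;87 -35 12.6 10 0 0 0;87 -23 8.5 20 0 0 0;87 -12 4.3 0 0 0 0';python3 -m jog '87 0 0 0 0 0 0;87 0 0 0 0 0 0'; python3 go.py .5649 .0056 .066 77; python3 - <<'E'
from h import *
m=manip.camera_model('wrist')
im,d=manip.get_image('wrist'); cv2.imwrite('pics/w11.png',im)
E
```

```text
time_s: 33.55
tool_pos: [0.5617, 0.0011, 0.1576]
orientation: [-2.46, -1.951, 0.008]
wrist_force: [-0.3, 0.7, -0.6]
width: 0.0873
time_s: 33.72
tool_pos: [0.5636, 0.0053, 0.1606]
orientation: [-2.458, -1.955, 0.002]
wrist_force: [0.6, 0.8, 0.0]
width: 0.0869
t 33.72 pos [0.5636 0.0053 0.1606] yaw 77.0 tilt 0.09 w 86.9 F [0.6 0.8 0. ] j [-0.83  0.22  0.86  1.74 -0.17  1.26  1.42]
now-frame [ 0.6  1.3 94.6] turn [-0.08  0.04 -0.  ] after-turn frame [ 0.5  1.2 94.6]
```

View pics/w11.png

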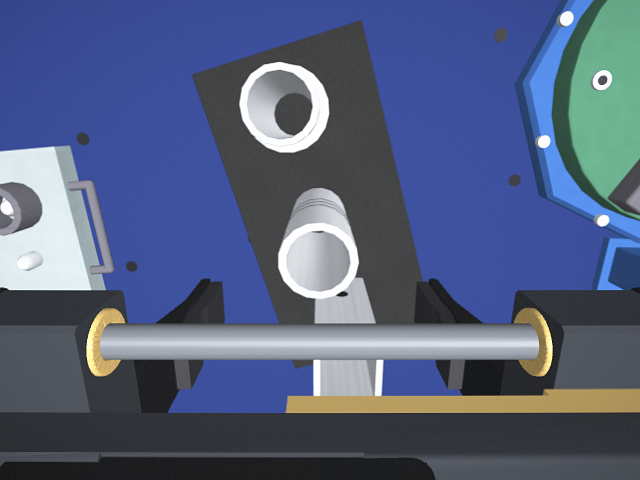

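```bash
python3 -m jog '87 0 1 25 0 0 0;87 0 0 30 0 0 0;87 0 0 25 0 0 0;87 0 0 10 0 0 0;87 0 0 4 0 0 0;87 0 0 0 0 0 0;87 0 0 0 0 0 0;87 0 0 0 0 0 0'; python3 go.py .5649 .0056 .066 77; python3 -m jog '0 0 0 0 0 0 0;0 0 0 0 0 0 0;0 0 0 0 0 0 0;0 0 0 0 0 0 0;0 0 0 0 0 0 0;0 0 0 0 0 0 0;0 0 0 0 0 0 0;0 0 0 0 0 0 0;0 0 0 0 0 0 0;0 0 0 0 0 0 0'; python3 go.py .5306 -.3714 .16 77.1
```

```text
time_s: 34.43
tool_pos: [0.5663, 0.0058, 0.0688]
orientation: [2.456, 1.958, 0.003]
wrist_force: [0.4, 0.3, 0.1]
width: 0.087
t 34.43 pos [0.5663 0.0058 0.0688] yaw 77.1 tilt 0.13 w 87.0 F [0.4 0.3 0.1] j [-0.78  0.33  0.82  1.85 -0.27  1.08  1.49]
now-frame [-0.5 -1.3  2.8] turn [ 0.11 -0.06  0.12] after-turn frame [-0.5 -1.3  2.8]
time_s: 35.27
tool_pos: [0.5652, 0.0052, 0.0673]
orientation: [2.457, 1.957, -0.0]
wrist_force: [-0.4, -0.9, 0.6]
width: 0.048
t 35.27 pos [0.5652 0.0052 0.0673] yaw 77.1 tilt 0.02 w 48.0 F [-0.4 -0.9  0.6] j [-0.77  0.33  0.82  1.85 -0.27  1.08  1.49]
now-frame [-374.8   50.5  -92.6] turn [-0.    0.02 -0.02] after-turn frame [-374.8   50.4  -92.7]
```

```bash
python3 -m jog '0 0 0 -10 0 0 0;0 0 0 -20 0 0 0;0 0 0 -25 0 0 0;0 0 0 -25 0 0 0;0 0 0 -13 0 0 0;0 0 0 0 0 0 0;0 -20 2.7 0 0 0 0;0 -35 4.7 0 0 0 0;0 -35 4.7 0 0 0 0;0 -35 4.7 0 0 0 0';python3 -m jog '0 -35 4.7 0 0 0 0;0 -35 4.7 0 0 0 0;0 -35 4.7 0 0 0 0;0 -35 4.7 0 0 0 0;0 -35 4.7 0 0 0 0;0 -35 4.7 0 0 0 0;0 -25 3.5 0 0 0 0;0 -15 2 0 0 0 0;0 0 0 0 0 0 0;0 0 0 0 0 0 0';  python3 go.py .5306 -.3714 .0715 77.1
```

```text
time_s: 36.1
tool_pos: [0.5527, -0.1208, 0.1589]
orientation: [-2.455, -1.959, 0.002]
wrist_force: [0.2, -0.2, -1.7]
width: 0.0481
time_s: 36.93
tool_pos: [0.5296, -0.3718, 0.1586]
orientation: [-2.458, -1.954, 0.002]
wrist_force: [1.0, 1.9, -2.2]
width: 0.0478
t 36.93 pos [ 0.5296 -0.3718  0.1586] yaw 77.0 tilt 0.13 w 47.8 F [ 1.   1.9 -2.2] j [-0.13  0.47  0.93  1.54 -0.38  1.33  2.18]
now-frame [ 0.6  1.1 87.1] turn [-0.13 -0.01 -0.13] after-turn frame [ 0.6  0.9 87.1]
```

```bash
python3 -m jog '0 0.3 0.7 25 0 0 0;0 0 0 25 0 0 0;0 0 0 18 0 0 0;0 0 0 8 0 0 0;0 0 0 4 0 0 0;0 0 0 3 0 0 0;0 0 0 0 0 0 0;0 0 0 0 0 0 0'; python3 go.py .5306 -.3714 .0715 77.1
```

```text
time_s: 37.6
tool_pos: [0.532, -0.3714, 0.0782]
orientation: [2.456, 1.957, 0.001]
wrist_force: [0.5, -0.1, -2.0]
width: 0.0478
t 37.60 pos [ 0.532  -0.3714  0.0782] yaw 77.1 tilt 0.08 w 47.8 F [ 0.5 -0.1 -2. ] j [-0.1   0.53  0.88  1.63 -0.44  1.19  2.22]
now-frame [-0.3 -1.4  6.7] turn [0.07 0.02 0.01] after-turn frame [-0.3 -1.4  6.7]
```

```bash
python3 -m jog '0 0 0 3 0 0 0;0 0 0 1.5 0 0 0;0 0 0 0 0 0 0;0 0 0 0 0 0 0'; python3 go.py;python3 -m jog '0 0 0 1 0 0 0;0 0 0 0 0 0 0'; python3 go.py;python3 -m jog '0 0 0 1 0 0 0;0 0 0 0 0 0 0'; python3 go.py
```

```text
time_s: 37.93
tool_pos: [0.5315, -0.3712, 0.0729]
orientation: [2.457, 1.958, 0.0]
wrist_force: [-0.0, -0.6, -2.8]
width: 0.0479
t 37.93 pos [ 0.5315 -0.3712  0.0729] yaw 77.1 tilt 0.01 w 47.9 F [-0.  -0.6 -2.8] j [-0.1   0.54  0.88  1.63 -0.44  1.18  2.23]
time_s: 38.1
tool_pos: [0.5314, -0.3712, 0.0717]
orientation: [-2.457, -1.958, 0.0]
wrist_force: [0.3, 0.1, -3.0]
width: 0.0475
t 38.10 pos [ 0.5314 -0.3712  0.0717] yaw 77.1 tilt 0.0 w 47.5 F [ 0.3  0.1 -3. ] j [-0.1   0.54  0.88  1.64 -0.44  1.18  2.23]
time_s: 38.27
tool_pos: [0.5317, -0.3715, 0.0713]
orientation: [2.457, 1.957, 0.001]
wrist_force: [-1.4, 0.2, 0.8]
width: 0.0483
t 38.27 pos [ 0.5317 -0.3715  0.0713] yaw 77.1 tilt 0.05 w 48.3 F [-1.4  0.2  0.8] j [-0.1   0.54  0.88  1.64 -0.44  1.18  2.23]
```

```bash
python3 -m jog '0 0 0 0.4 0 0 0; 87 0 0 0 0 0 0;87 0 0 0 0 0 0;87 0 0 0 0 0 0;87 0 0 0 0 0 0;87 0 0 -10 0 0 0;87 0 0 -25 0 0 0;87 0 0 -30 0 0 0;87 0 0 -25 0 0 0;87 0 0 0 0 0 0'; python3 go.py .4747 .0048 .16 77; python3 -m jog '87 25 -9.5 0 0 0 0;87 35 -13.4 0 0 0 0;87 35 -13.4 0 0 0 0;87 35 -13.4 0 0 0 0;87 35 -13.4 0 0 0 0;87 35 -13.4 0 0 0 0;87 35 -13.4 0 0 0 0;87 35 -13.4 0 0 0 0;87 35 -13.4 0 0 0 0;87 27 -10 0 0 0 0';python3 -m jog '87 20 -7.6 0 0 0 0; 87 0 0 0 0 0 0;87 0 0 0 0 0 0'; python3 go.py .4747 .0048 .0655 77
```

```text
time_s: 39.1
tool_pos: [0.5331, -0.3734, 0.1664]
orientation: [2.452, 1.953, 0.004]
wrist_force: [0.6, -0.5, 0.1]
width: 0.0866
t 39.10 pos [ 0.5331 -0.3734  0.1664] yaw 77.1 tilt 0.42 w 86.6 F [ 0.6 -0.5  0.1] j [-0.13  0.46  0.93  1.53 -0.38  1.33  2.18]
now-frame [ 355.5 -141.6    4.6] turn [0.4  0.13 0.07] after-turn frame [ 355.4 -142.     6.4]
time_s: 39.93
tool_pos: [0.4814, -0.0163, 0.1609]
orientation: [-2.455, -1.96, -0.002]
wrist_force: [0.9, -0.3, -0.3]
width: 0.0867
time_s: 40.18
tool_pos: [0.4791, 0.0027, 0.1607]
orientation: [-2.455, -1.961, -0.001]
wrist_force: [0.3, -0.6, 0.0]
width: 0.0868
t 40.18 pos [0.4791 0.0027 0.1607] yaw 77.2 tilt 0.03 w 86.8 F [ 0.3 -0.6  0. ] j [-0.91 -0.05  0.8   1.93  0.03  1.24  1.23]
now-frame [ 1.  -4.8 95.2] turn [ 0.02 -0.03  0.23] after-turn frame [ 1.  -4.7 95.2]
```

```bash
python3 -m jog '87 0 -3.5 25 0 0 0;87 0 0 30 0 0 0;87 0 0 25 0 0 0;87 0 0 10 0 0 0;87 0 0 4 0 0 0;87 0 0 0 0 0 0;87 0 0 0 0 0 0;87 0 0 0 0 0 0'; python3 go.py .4747 .0048 .0655 77
```

```text
time_s: 40.85
tool_pos: [0.4768, 0.0025, 0.0677]
orientation: [2.457, 1.957, 0.003]
wrist_force: [0.9, 0.0, -0.6]
width: 0.0866
t 40.85 pos [0.4768 0.0025 0.0677] yaw 77.1 tilt 0.11 w 86.6 F [ 0.9  0.  -0.6] j [-0.88  0.08  0.83  2.05 -0.07  1.04  1.33]
now-frame [ 1.7 -2.6  2.2] turn [ 0.1  -0.05  0.07] after-turn frame [ 1.7 -2.6  2.2]
```

```bash
python3 -m jog '87 2 -1.5 0 0 0 0;87 0 0 0 0 0 0;87 0 0 0 0 0 0'; python3 go.py .4747 .0048 .0655 77; python3 -m jog '0 0 0 0 0 0 0;0 0 0 0 0 0 0;0 0 0 0 0 0 0;0 0 0 0 0 0 0;0 0 0 0 0 0 0;0 0 0 0 0 0 0;0 0 0 0 0 0 0;0 0 0 0 0 0 0;0 0 0 0 0 0 0;0 0 0 0 0 0 0'; python3 go.py .4869 -.3133 .16 77.1
```

```text
time_s: 41.1
tool_pos: [0.475, 0.0053, 0.0669]
orientation: [2.456, 1.958, 0.002]
wrist_force: [1.3, -0.6, 0.2]
width: 0.0869
t 41.10 pos [0.475  0.0053 0.0669] yaw 77.1 tilt 0.06 w 86.9 F [ 1.3 -0.6  0.2] j [-0.89  0.08  0.83  2.05 -0.07  1.03  1.32]
now-frame [-0.6 -0.2  1.4] turn [ 0.04 -0.04  0.13] after-turn frame [-0.6 -0.2  1.4]
time_s: 41.93
tool_pos: [0.4747, 0.0047, 0.0664]
orientation: [2.457, 1.957, -0.0]
wrist_force: [-0.3, -1.7, 0.6]
width: 0.0436
t 41.93 pos [0.4747 0.0047 0.0664] yaw 77.1 tilt 0.02 w 43.6 F [-0.3 -1.7  0.6] j [-0.89  0.08  0.83  2.05 -0.07  1.03  1.32]
now-frame [-307.3   83.   -93.5] turn [-0.    0.02 -0.02] after-turn frame [-307.3   82.9  -93.6]
```

```bash
python3 -m jog '0 0 0 -10 0 0 0;0 0 0 -20 0 0 0;0 0 0 -25 0 0 0;0 0 0 -25 0 0 0;0 0 0 -14 0 0 0;0 0 0 0 0 0 0;0 -20 5.4 0 0 0 0;0 -35 9.5 0 0 0 0;0 -35 9.5 0 0 0 0;0 -35 9.5 0 0 0 0';python3 -m jog '0 -35 9.5 0 0 0 0;0 -35 9.5 0 0 0 0;0 -35 9.5 0 0 0 0;0 -35 9.5 0 0 0 0;0 -27 7 0 0 0 0;0 -15 4 0 0 0 0;0 0 0 0 0 0 0;0 0 0 0 0 0 0;0 0 0 0 0 0 0';  python3 go.py .4869 -.3133 .0705 77.1
```

```text
time_s: 42.77
tool_pos: [0.4791, -0.1256, 0.1597]
orientation: [-2.455, -1.959, 0.0]
wrist_force: [1.3, -0.1, -3.4]
width: 0.0434
time_s: 43.52
tool_pos: [0.4867, -0.3117, 0.1596]
orientation: [-2.456, -1.957, 0.001]
wrist_force: [-0.4, -0.7, -3.3]
width: 0.0432
t 43.52 pos [ 0.4867 -0.3117  0.1596] yaw 77.1 tilt 0.09 w 43.2 F [-0.4 -0.7 -3.3] j [-0.37  0.32  1.07  1.72 -0.29  1.28  2.1 ]
now-frame [-1.6  0.6 89.1] turn [-0.08 -0.04  0.01] after-turn frame [-1.6  0.5 89.1]
```

```bash
python3 -m jog '0 -1.6 0 25 0 0 0;0 0 0 25 0 0 0;0 0 0 20 0 0 0;0 0 0 10 0 0 0;0 0 0 5 0 0 0;0 0 0 2 0 0 0;0 0 0 0 0 0 0;0 0 0 0 0 0 0;0 0 0 0 0 0 0'; python3 go.py .4869 -.3133 .0705 77.1;python3 -m jog '0 0 0 1 0 0 0;0 0 0 0 0 0 0'; python3 go.py
```

```text
time_s: 44.27
tool_pos: [0.4873, -0.3146, 0.0744]
orientation: [2.456, 1.957, 0.001]
wrist_force: [-0.2, -0.2, -3.1]
width: 0.0434
t 44.27 pos [ 0.4873 -0.3146  0.0744] yaw 77.1 tilt 0.09 w 43.4 F [-0.2 -0.2 -3.1] j [-0.3   0.42  1.    1.81 -0.39  1.13  2.18]
now-frame [ 1.2 -0.7  3.9] turn [0.09 0.01 0.01] after-turn frame [ 1.2 -0.6  3.9]
time_s: 44.43
tool_pos: [0.4868, -0.3144, 0.0727]
orientation: [2.457, 1.958, 0.001]
wrist_force: [-0.8, 0.2, -3.3]
width: 0.0434
t 44.43 pos [ 0.4868 -0.3144  0.0727] yaw 77.1 tilt 0.04 w 43.4 F [-0.8  0.2 -3.3] j [-0.3   0.42  1.    1.81 -0.39  1.12  2.18]
```

```bash
python3 -m jog '0 1 0 1 0 0 0;0 0 0 0.7 0 0 0;0 0 0 0 0 0 0'; python3 go.py;python3 -m jog '0 0 0 0.8 0 0 0;0 0 0 0 0 0 0'; python3 go.py
```

```text
time_s: 44.68
tool_pos: [0.4868, -0.3132, 0.0705]
orientation: [-2.457, -1.958, 0.0]
wrist_force: [-0.4, -0.6, -2.8]
width: 0.0438
t 44.68 pos [ 0.4868 -0.3132  0.0705] yaw 77.1 tilt 0.01 w 43.8 F [-0.4 -0.6 -2.8] j [-0.3   0.42  1.    1.82 -0.39  1.12  2.18]
time_s: 44.85
tool_pos: [0.4872, -0.3136, 0.0703]
orientation: [2.457, 1.957, 0.001]
wrist_force: [-1.1, 0.9, 3.1]
width: 0.0434
t 44.85 pos [ 0.4872 -0.3136  0.0703] yaw 77.1 tilt 0.05 w 43.4 F [-1.1  0.9  3.1] j [-0.3   0.42  1.    1.82 -0.39  1.12  2.18]
```

Seated. Releasing it, then the square tube at (.6553, .0043).

```bash
python3 -m jog '0 0 0 0.4 0 0 0; 87 0 0 0 0 0 0;87 0 0 0 0 0 0;87 0 0 0 0 0 0;87 0 0 0 0 0 0;87 0 0 -10 0 0 0;87 0 0 -25 0 0 0;87 0 0 -30 0 0 0;87 0 0 -27 0 0 0;87 0 0 0 0 0 0'; python3 go.py .6553 .0043 .16 77; python3 -m jog '87 25 7 0 0 0 0;87 35 9.6 0 0 0 0;87 35 9.6 0 0 0 0;87 35 9.6 0 0 0 0;87 35 9.6 0 0 0 0;87 35 9.6 0 0 0 0;87 35 9.6 0 0 0 0;87 35 9.6 0 0 0 0;87 35 9.6 0 0 0 0;87 25 7 0 0 0 0';python3 -m jog '87 17 4 0 0 0 0; 87 0 0 0 0 0 0;87 0 0 0 0 0 0'; python3 go.py .6553 .0043 .0635 77
```

```text
time_s: 45.68
tool_pos: [0.4887, -0.3155, 0.1671]
orientation: [2.453, 1.953, 0.005]
wrist_force: [0.5, -0.4, -0.1]
width: 0.0857
t 45.68 pos [ 0.4887 -0.3155  0.1671] yaw 77.0 tilt 0.39 w 85.7 F [ 0.5 -0.4 -0.1] j [-0.38  0.32  1.07  1.71 -0.29  1.29  2.1 ]
now-frame [349.   90.6   7.2] turn [0.38 0.08 0.05] after-turn frame [349.1  90.4   7.1]
time_s: 46.52
tool_pos: [0.6502, -0.0078, 0.1614]
orientation: [-2.453, -1.961, -0.001]
wrist_force: [-0.1, 0.8, -0.8]
width: 0.087
time_s: 46.77
tool_pos: [0.6566, 0.0037, 0.1613]
orientation: [2.456, 1.959, -0.002]
wrist_force: [-0.3, -1.0, 0.7]
width: 0.0868
t 46.77 pos [0.6566 0.0037 0.1613] yaw 77.1 tilt 0.07 w 86.8 F [-0.3 -1.   0.7] j [-0.74  0.49  0.94  1.51 -0.4   1.34  1.58]
now-frame [ 0.4 -1.4 97.8] turn [-0.02  0.07  0.15] after-turn frame [ 0.3 -1.4 97.8]
```

```bash
python3 -m jog '87 0 -1 25 0 0 0;87 0 0 30 0 0 0;87 0 0 25 0 0 0;87 0 0 12 0 0 0;87 0 0 5 0 0 0;87 0 0 0 0 0 0;87 0 0 0 0 0 0;87 0 0 0 0 0 0'; python3 go.py .6553 .0043 .0635 77;python3 -m jog '0 0 0 0 0 0 0;0 0 0 0 0 0 0;0 0 0 0 0 0 0;0 0 0 0 0 0 0;0 0 0 0 0 0 0;0 0 0 0 0 0 0;0 0 0 0 0 0 0;0 0 0 0 0 0 0;0 0 0 0 0 0 0;0 0 0 0 0 0 0'; python3 go.py .5466 -.2703 .16 77.1
```

```text
time_s: 47.43
tool_pos: [0.6568, 0.0033, 0.0662]
orientation: [2.456, 1.956, 0.003]
wrist_force: [-0.5, 0.0, 0.6]
width: 0.0869
t 47.43 pos [0.6568 0.0033 0.0662] yaw 77.1 tilt 0.13 w 86.9 F [-0.5  0.   0.6] j [-0.71  0.57  0.89  1.62 -0.47  1.18  1.63]
now-frame [ 0.6 -1.6  2.7] turn [ 0.13 -0.04  0.07] after-turn frame [ 0.6 -1.6  2.7]
time_s: 48.27
tool_pos: [0.6558, 0.0039, 0.0645]
orientation: [2.457, 1.958, -0.0]
wrist_force: [-0.3, 0.5, -0.0]
width: 0.0459
t 48.27 pos [0.6558 0.0039 0.0645] yaw 77.1 tilt 0.0 w 45.9 F [-0.3  0.5 -0. ] j [-0.71  0.57  0.89  1.62 -0.47  1.18  1.63]
now-frame [-291.6  -45.2  -95.5] turn [ 0.  0. -0.] after-turn frame [-291.6  -45.2  -95.5]
```

```bash
python3 -m jog '0 0 0 -10 0 0 0;0 0 0 -20 0 0 0;0 0 0 -25 0 0 0;0 0 0 -25 0 0 0;0 0 0 -15 0 0 0;0 0 0 0 0 0 0;0 -20 -3.1 0 0 0 0;0 -35 -5.4 0 0 0 0;0 -35 -5.4 0 0 0 0;0 -35 -5.4 0 0 0 0';python3 -m jog '0 -35 -5.4 0 0 0 0;0 -35 -5.4 0 0 0 0;0 -35 -5.4 0 0 0 0;0 -32 -5 0 0 0 0;0 -20 -3.1 0 0 0 0;0 -10 -1.6 0 0 0 0;0 0 0 0 0 0 0;0 0 0 0 0 0 0;0 0 0 0 0 0 0';  python3 go.py .5466 -.2703 .0685 77.1
```

```text
time_s: 49.1
tool_pos: [0.6078, -0.1145, 0.1586]
orientation: [-2.455, -1.959, 0.002]
wrist_force: [1.1, -1.2, -1.5]
width: 0.0458
time_s: 49.85
tool_pos: [0.5475, -0.2685, 0.159]
orientation: [-2.454, -1.96, -0.0]
wrist_force: [-0.5, 0.6, -1.9]
width: 0.0457
t 49.85 pos [ 0.5475 -0.2685  0.159 ] yaw 77.2 tilt 0.06 w 45.7 F [-0.5  0.6 -1.9] j [-0.4   0.4   1.02  1.64 -0.35  1.3   2.03]
now-frame [-2.1 -0.4 90.5] turn [-0.03 -0.04  0.14] after-turn frame [-2.  -0.5 90.5]
```

```bash
python3 -m jog '0 -1.5 -0.7 25 0 0 0;0 0 0 25 0 0 0;0 0 0 20 0 0 0;0 0 0 10 0 0 0;0 0 0 5 0 0 0;0 0 0 2 0 0 0;0 0 0 0 0 0 0;0 0 0 0 0 0 0;0 0 0 0 0 0 0'; python3 go.py .5466 -.2703 .0685 77.1;python3 -m jog '0 0 0 1 0 0 0;0 0 0 0 0 0 0;0 0 0 0 0 0 0'; python3 go.py .5466 -.2703 .0685 77.1
```

```text
time_s: 50.6
tool_pos: [0.5462, -0.2722, 0.0735]
orientation: [2.456, 1.957, 0.001]
wrist_force: [-0.1, 0.5, -2.5]
width: 0.0457
t 50.60 pos [ 0.5462 -0.2722  0.0735] yaw 77.1 tilt 0.09 w 45.7 F [-0.1  0.5 -2.5] j [-0.35  0.48  0.96  1.74 -0.43  1.15  2.08]
now-frame [2. 0. 5.] turn [0.09 0.01 0.  ] after-turn frame [2. 0. 5.]
time_s: 50.85
tool_pos: [0.5456, -0.272, 0.0717]
orientation: [2.457, 1.957, 0.001]
wrist_force: [0.3, 1.3, -1.9]
width: 0.0458
t 50.85 pos [ 0.5456 -0.272   0.0717] yaw 77.1 tilt 0.03 w 45.8 F [ 0.3  1.3 -1.9] j [-0.35  0.48  0.96  1.74 -0.43  1.15  2.09]
now-frame [1.9 0.6 3.2] turn [ 0.02 -0.01 -0.01] after-turn frame [1.9 0.6 3.2]
```

```bash
python3 -m jog '0 1.5 0.5 1.5 0 0 0;0 0 0 0.8 0 0 0;0 0 0 0 0 0 0'; python3 go.py;python3 -m jog '0 0 0 0.8 0 0 0;0 0 0 0 0 0 0'; python3 go.py; python3 -m jog '0 0 0 0.8 0 0 0;0 0 0 0 0 0 0'; python3 go.py
```

```text
time_s: 51.1
tool_pos: [0.5463, -0.2703, 0.0689]
orientation: [-2.456, -1.958, 0.0]
wrist_force: [-0.1, 0.4, -2.4]
width: 0.0455
t 51.10 pos [ 0.5463 -0.2703  0.0689] yaw 77.1 tilt 0.02 w 45.5 F [-0.1  0.4 -2.4] j [-0.35  0.48  0.96  1.74 -0.43  1.15  2.08]
time_s: 51.27
tool_pos: [0.5464, -0.2706, 0.0684]
orientation: [2.457, 1.958, 0.0]
wrist_force: [-0.3, 0.4, -1.0]
width: 0.0461
t 51.27 pos [ 0.5464 -0.2706  0.0684] yaw 77.1 tilt 0.01 w 46.1 F [-0.3  0.4 -1. ] j [-0.35  0.48  0.96  1.74 -0.43  1.14  2.09]
time_s: 51.43
tool_pos: [0.5466, -0.2708, 0.0683]
orientation: [2.457, 1.957, 0.001]
wrist_force: [-1.6, 1.0, 5.5]
width: 0.0459
t 51.43 pos [ 0.5466 -0.2708  0.0683] yaw 77.1 tilt 0.05 w 45.9 F [-1.6  1.   5.5] j [-0.35  0.48  0.96  1.74 -0.43  1.14  2.09]
```

Seated. Releasing, rising well clear, and checking.

```bash
python3 -m jog '87 0 0 0 0 0 0;87 0 0 0 0 0 0;87 0 0 0 0 0 0;87 0 0 0 0 0 0;87 0 0 0 0 0 0;87 0 0 -10 0 0 0;87 0 0 -25 0 0 0;87 0 0 -35 0 0 0;87 0 0 -35 0 0 0;87 0 0 -35 0 0 0'; python3 -m jog '87 0 0 -35 0 0 0;87 0 0 -35 0 0 0;87 0 -25 -20 0 0 0;87 0 -30 0 0 0 0;87 0 -30 0 0 0 0;87 0 0 0 0 0 0;87 0 0 0 0 0 0'; python3 go.py;  python3 - <<'E'
from h import *
for n in('scene','wrist'):
    im,d=manip.get_image(n); cv2.imwrite(f'pics/{n}20.png',im)
    if n=='wrist': cv2.imwrite('pics/w20c.png',cv2.resize(im[120:330,180:450],None,fx=2.8,fy=2.8,interpolation=cv2.INTER_CUBIC))
    else: cv2.imwrite('pics/s20c.png',cv2.resize(im[110:240,150:310],None,fx=4.5,fy=4.5,interpolation=cv2.INTER_CUBIC))
E
```

```text
time_s: 52.27
tool_pos: [0.5458, -0.2708, 0.2098]
orientation: [2.458, 1.957, -0.0]
wrist_force: [0.7, -0.3, -0.9]
width: 0.0868
time_s: 52.85
tool_pos: [0.4635, -0.2516, 0.2992]
orientation: [-2.456, -1.958, -0.011]
wrist_force: [-0.2, 0.3, -0.1]
width: 0.0867
t 52.85 pos [ 0.4635 -0.2516  0.2992] yaw 77.1 tilt 0.41 w 86.7 F [-0.2  0.3 -0.1] j [-0.67  0.02  1.13  1.61 -0.02  1.52  1.8 ]
```

View pics/scene20.png

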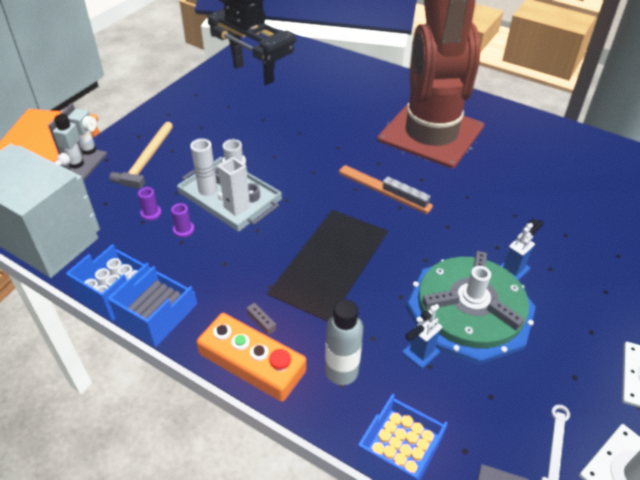

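View pics/w20c.png

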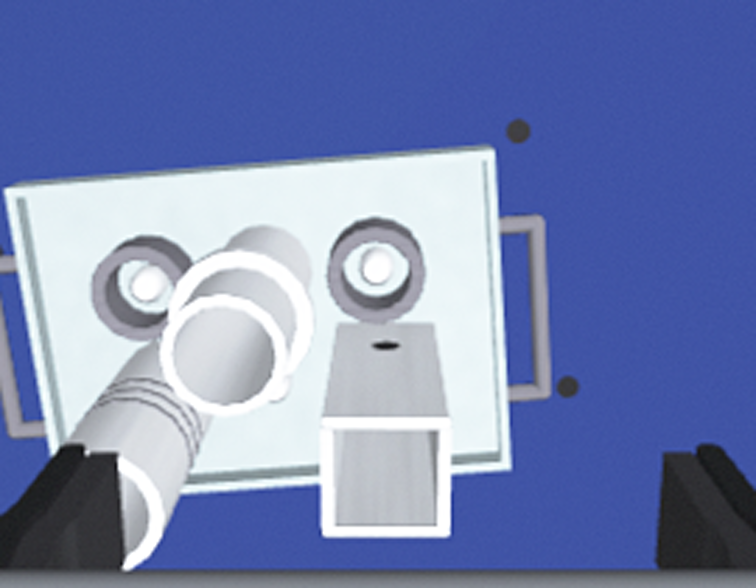

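View pics/s20c.png

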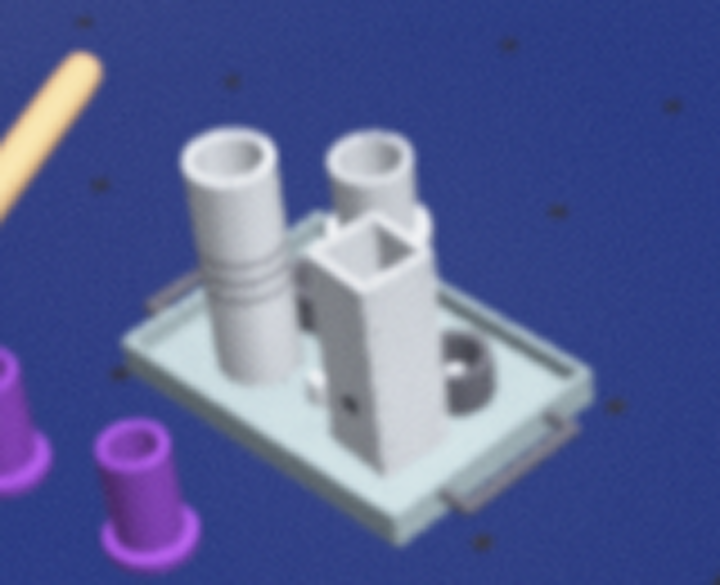

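The pictures show the hub upright on the seat (px 476,285), all three tubes back on their pegs and upright, both rings in place and the mat empty. Nothing is touching the robot, so I'm handing the job in.

```bash
python3 -c "
from workcell import manip
print(manip.job_done())"
```

```text
the job is handed in; nothing more can be done
None
```

The job is done and handed in at about 53 s of the 147 s allowed. I stood the square, collar and grooved tubes on the mat, set the hub on the fixture seat between the three jaws, and put each tube back over the peg it came from.

**Last checks:** The final pictures show the hub and all three tubes upright, both rings still on their pegs and the purple look-alikes not moved. The hub measured about 1 mm off the seat centre. The tubes went back within about 1 mm of where they were first gripped, and each touched the tray floor at the expected height. No reading I took showed more than about 11 N at the wrist.

**What disagreed:** The fingertips turned out to be about 40 mm short of the reported TCP. My first close on the square tube therefore shut in the air just above it without touching anything. I measured the offset from the wrist camera's depth and used it for every later move.

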